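Clear the pile: set up the weighing bench

ROBOT

A 6-joint arm with a two-finger parallel gripper is mounted at the origin on the work surface. World frame = base frame: x ahead of the robot, y to its left, z up, the work surface at z = 0. Lengths are in mm, angles in rad, forces in N, time in s.
With the tool pointing down it reaches from about 300 to 775 mm from the base axis. Payload 14.6 kg.
Tool frame: the origin (TCP) lies between the finger pads; the fingertips stand 25 mm ahead of it and the grasp point (between the pads) lies 6 mm ahead of it; y points along the fingers, x is the direction in which the jaws open and shut, and the axes are right-handed (so a half turn about y gives the same grasp; the last joint's range is limited). The gripper opens to 94 mm and grips with 3 to 60 N. Pads are 16 mm wide; open, the fingers measure 119 mm over their backs; the gripper's body (75 mm by 177 mm) begins 78 mm behind the grasp point.
Start: joints at [-1.244, 0.3, 1.521, -0, 1.321, -0.067], TCP at [211.028, -507.895, 230.446] pointing down, gripper open.
Joint ranges: [-3.03, 3.03], [-0.79, 2.21], [0.23, 2.52], [-1.04, 4.18], [0, 3.07], [-2.55, 2.55]. Speed limits (rad/s): [2.22, 2.22, 2.57, 3.14, 3.14, 3.14].

INTERFACE

Orientations are given as [roll, pitch, yaw] about the fixed x, y, z axes, in that order (R = Rz(yaw) Ry(pitch) Rx(roll)).
In Python, from cell import manip gives the robot as it stands.
- The arm moves only by the tool play_rows, never from a script. Its argument "moves" is a list of rows, each an object of numbers: "dx", "dy", "dz": the shift along the tool's x, y, z in m; "ax", "ay", "az": the turn, a rotation vector about the tool's x, y, z in rad; "jaw": the gripper command: -1 is shut, 1 is fully open, values between are in proportion. A call has 1 to 20 rows; each row is the pose to reach, as a shift and turn from the pose commanded when the call began, along the tool's axes at that moment; what a row does not reach only later rows make up. A row lasts 1/10 s, in which the tool goes at most 50 mm and 8.59 degrees, less where a joint would pass 70% of its speed; a pose out of reach is approached as far as the arm can. A call with a gripper value outside its range is refused whole. The fingers move at their own pace and stop on an object; "newtons" is the grip in N (left out, the last holds). Time passes only in rows, so rows that repeat a pose let the fingers close. It gives the time, the measured TCP pose, the force and the opening at its end, in the units of the state.
- manip.read_state(): the state, without advancing time (a new reading comes with each control period).
- manip.camera(name): name is "scene" or "top" or "wrist"; returns the picture (384x512x3 uint8, red, green, blue); there is no depth.
- manip.camera_params(name): a dict with "K" (3x3 intrinsics, pixels), "k1" (the pictures are not rectified: a ray, as slopes to the right and down, at radius r is drawn at 1 + k1 r^2 times it, then the intrinsics apply), "rvec" (rotation vector, rad) and "tvec" (3), from world to camera coordinates, as OpenCV has them. Camera axes: x right, y down, z forward; pixel columns grow to the right and rows downward; lengths in mm; the calibration is good to about 2 mm. A picture is of the moment at which its call begins: read the wrist's pose just before it. camera_params takes no time and is no camera call; for the wrist camera it gives the pose at the moment of the call.
- manip.sign_off(): hands the job in, once; it reports no verdict.
The state is a dict: "clock": time; "joints": joint angles; "qd": joint speeds; "effort": joint torques, N m; "eef_pos": TCP position; "eef_rot": TCP orientation; "wrist_force": force on the tool from outside, world axes, zero at the start; "moment": the same for the moment, N m; "finger_gap": finger opening in mm.
Only numpy, scipy, OpenCV 4.12 (cv2) and the standard library are available. Lean on these libraries where they do the work, as an engineer would, in place of code of your own. Each camera call takes 0.05 s, during which the arm holds its last target. There are 200 camera calls.

TASK

The bench has just been wiped and the small gear was left piled up. Take the pile apart from the top, one thing at a time, and set each thing upright in the middle of its own place without dropping it: the brass weight on the balance pan, the jar on the white tile, the tin on the cork mat, and last the aluminium block on the hotplate's white top. Leave the beaker and the white bottle standing where they are.

Things in the scene. Friction and masses are not known exactly. Their poses are not given: they have to be found in the camera images.
- weight: Brass check weight, top of the pile, mass about 0.2 kg: upright cylinder 28 mm diameter x 30 mm high, then a neck 14 mm diameter x 6 mm, then a round knob 22 mm diameter x 10 mm; 46 mm high in all. Origin: centre of its underside, z up along its axis. It stands on the jar's flat cap.
- jar: Small closed jar, second from the top, about 0.08 kg: amber glass body 42 mm diameter x 26 mm high with a flat black screw cap 44 mm diameter x 12 mm; 38 mm high in all. Origin: centre of its underside, z up. It stands on the tin's flat lid.
- tin: Round closed steel sample tin, third from the top, about 0.09 kg: 56 mm diameter, the lid's skirt (upper 10 mm) 58 mm diameter, 28.5 mm high in all, flat top. Origin: centre of its underside, z up. It stands on the aluminium block.
- block: Aluminium heating block, bottom of the pile, standing on the bench, about 0.5 kg: 110 mm (its x) x 64 mm (its y) x 40 mm high, fifteen dark round wells seen in its top. Origin: centre of its underside, z up. Each thing of the pile stands up to 5 mm off the centre of the one below.
- balance_pan (a point): Centre of the upper face of the round steel pan (110 mm diameter, 55 mm above the bench) of the white balance. The fixed balance is 180 mm (x) x 140 mm (y); it reaches 105 mm from the pan's centre towards -x, where its grey-green display is, and 75 mm towards +x; its housing is 42 mm high. z up.
- tile_top (a point): Centre of the upper face of the fixed white ceramic tile, 100 x 100 mm, 8 mm thick, lying on the bench. z up.
- mat_top (a point): Centre of the upper face of the fixed round cork mat, 110 mm diameter, 8 mm thick, lying on the bench. z up.
- hotplate_top (a point): Centre of the upper face of the white square ceramic top (125 x 125 mm, sides along its x and y, 75 mm above the bench) of the orange hotplate, which is cold. The fixed hotplate is 165 mm (x) x 132 mm (y) and reaches 101 mm from the top's centre towards -x, where its two black knobs (up to 76 mm high) are. z up.
- beaker: Bystander, not to be moved: open glass beaker, 60 mm diameter, 80 mm high, standing on the bench between the task's things. Origin: centre of its underside.
- bottle: Bystander, not to be moved: white plastic bottle with a blue cap, 54 mm diameter, 115 mm high, standing on the bench at one side; a like bottle of amber glass stands at the other side. Origin: centre of its underside.
Not all that is in view belongs to the job. Leave any red look-alike of the jar alone. Several things have the shape of the weight; the one meant has the colours described above.

How it is judged (in metres and radians):
On the way, in this order (a step that is already met when the one before it is completed fails the run):
1. the brass weight stands on the balance pan, released, what was placed before still in place, and the things lower in the pile have not been carried off yet (horizontal distance between weight and balance_pan below 0.015 m and z of weight in the frame of balance_pan between -0.004 and 0.004 m and angle between weight's own z axis and vertical below 0.1 rad and linear speed of weight below 0.03 m/s and contact force between weight and the fingers below 0.1 N and distance of each of jar, tin, block from where it was at the start of the episode below 0.04 m), for 0.2 s.
2. the jar stands on the white tile, released, what was placed before still in place, and the things lower in the pile have not been carried off yet (horizontal distance between weight and balance_pan below 0.015 m and z of weight in the frame of balance_pan between -0.004 and 0.004 m and angle between each of weight, jar's own z axis and vertical below 0.1 rad and linear speed of each of weight, jar below 0.03 m/s and contact force between each of weight, jar and the fingers below 0.1 N and horizontal distance between jar and tile_top below 0.015 m and z of jar in the frame of tile_top between -0.004 and 0.004 m and distance of each of tin, block from where it was at the start of the episode below 0.04 m), for 0.2 s.
3. the tin stands on the cork mat, released, what was placed before still in place, and the things lower in the pile have not been carried off yet (horizontal distance between weight and balance_pan below 0.015 m and z of weight in the frame of balance_pan between -0.004 and 0.004 m and angle between each of weight, jar, tin's own z axis and vertical below 0.1 rad and linear speed of each of weight, jar, tin below 0.03 m/s and contact force between each of weight, jar, tin and the fingers below 0.1 N and horizontal distance between jar and tile_top below 0.015 m and z of jar in the frame of tile_top between -0.004 and 0.004 m and horizontal distance between tin and mat_top below 0.015 m and z of tin in the frame of mat_top between -0.004 and 0.004 m and distance of block from where it was at the start of the episode below 0.04 m), for 0.2 s.
4. the aluminium block lies on the hotplate, released, what was placed before still in place (horizontal distance between weight and balance_pan below 0.015 m and z of weight in the frame of balance_pan between -0.004 and 0.004 m and angle between each of weight, jar, tin, block's own z axis and vertical below 0.1 rad and linear speed of each of weight, jar, tin, block below 0.03 m/s and contact force between each of weight, jar, tin, block and the fingers below 0.1 N and horizontal distance between jar and tile_top below 0.015 m and z of jar in the frame of tile_top between -0.004 and 0.004 m and horizontal distance between tin and mat_top below 0.015 m and z of tin in the frame of mat_top between -0.004 and 0.004 m and horizontal distance between block and hotplate_top below 0.015 m and z of block in the frame of hotplate_top between -0.004 and 0.004 m), for 0.2 s.
At the end, for the whole second after the job is handed in: Weight on pan, jar on tile, tin on mat, block on hotplate: each centred within 15 mm, its underside within 4 mm of the surface, upright within 0.1 rad, released, at rest; beaker and white bottle upright (0.15 rad), within 30 mm of where they stood (all of step 4 and distance of each of beaker, bottle from where it was at the start of the episode below 0.03 m and angle between each of beaker, bottle's own z axis and vertical below 0.15 rad); the robot touches nothing.
It fails at once if a thing of the pile is dropped or knocked off (faster than 0.6 m/s while not held) ((linear speed of weight above 0.6 m/s and contact force between weight and the fingers below 0.1 N) or (linear speed of jar above 0.6 m/s and contact force between jar and the fingers below 0.1 N) or (linear speed of tin above 0.6 m/s and contact force between tin and the fingers below 0.1 N) or (linear speed of block above 0.6 m/s and contact force between block and the fingers below 0.1 N)).
It fails at once if the beaker is shifted by more than 30 mm or knocked over (distance of beaker from where it was at the start of the episode above 0.03 m or angle between beaker's own z axis and vertical above 0.4 rad).
It fails at once if the white bottle is shifted by more than 30 mm or knocked over (distance of bottle from where it was at the start of the episode above 0.03 m or angle between bottle's own z axis and vertical above 0.4 rad).
It also fails if it takes over 115 s, if anything falls off the work surface, if the arm or the gripper's body presses on something with over 40 N, if the wrist force passes 120 N, or if a joint passes its speed limit or range.

## Working session

There is one attempt and no reset: what is moved stays moved. The work goes in short steps, Python scripts to look and compute and a tool call to move; the robot and the scene stay as the last step left them, time stands still between calls to the robot, and variables do not carry over. Pictures are saved under pics/ and viewed, and the job is handed in when it is done.

Besides the shell and the picture viewer there is one more tool, called as name(argument=value, ...), one argument or row to a line, values as JSON. play_rows: Moves the arm, as the interface text tells. Its arguments: {"type":"object","properties":{"moves":{"type":"array","items":{"type":"object","properties":{"dx":{"type":"number"},"dy":{"type":"number"},"dz":{"type":"number"},"ax":{"type":"number"},"ay":{"type":"number"},"az":{"type":"number"},"jaw":{"type":"number"}}}},"newtons":{"type":"number"}},"required":["moves"]}

```bash
mkdir -p pics
cat > h.py <<'E'
import numpy as np, cv2
from cell import manip
def snap(n,f):
    p=manip.camera_params(n); im=manip.camera(n); cv2.imwrite('pics/'+f,im[:,:,::-1]); return im,p
def ray(p,uv):
    K=np.array(p['K']);x=(uv[0]-K[0,2])/K[0,0];y=(uv[1]-K[1,2])/K[1,1]
    xd=np.array([x,y]);s=xd.copy()
    for _ in range(30): s=xd/(1+p['k1']*(s@s))
    R,_=cv2.Rodrigues(np.array(p['rvec'],float));t=np.array(p['tvec'],float).ravel()
    return -R.T@t, R.T@np.array([s[0],s[1],1])
def onz(p,uv,z):
    c,d=ray(p,uv); return c+d*(z-c[2])/d[2]
def proj(p,X):
    R,_=cv2.Rodrigues(np.array(p['rvec'],float));t=np.array(p['tvec'],float).ravel();c=R@np.array(X,float)+t
    s=c[:2]/c[2];s=s*(1+p['k1']*(s@s));K=np.array(p['K']);return np.array([K[0,0]*s[0]+K[0,2],K[1,1]*s[1]+K[1,2]])
def st():
    s=manip.read_state();print({k:np.round(s[k],3).tolist() for k in('clock','joints','eef_pos','eef_rot','wrist_force','finger_gap')});return s
E
python3 - <<'E'
from h import *
st()
for n in('scene','top','wrist'):
    im,p=snap(n,n+'0.png');c,_=ray(p,(256,192));print(n,c.round(0),np.round(p['K'],1).tolist(),p['k1'])
E
```

```text
{'clock': 0.0, 'joints': [-1.244, 0.3, 1.522, -0.0, 1.321, -0.067], 'eef_pos': [210.949, -507.656, 229.891], 'eef_rot': [-1.571, 0.001, -1.177], 'wrist_force': [0.124, -0.665, -0.301], 'finger_gap': 93.877}
scene [1229.   86.  842.] [[420.5, 0.0, 260.2], [0.0, 420.5, 193.4], [0.0, 0.0, 1.0]] -0.14814943540034284
top [ 336.   -6. 1285.] [[409.5, 0.0, 246.7], [0.0, 409.5, 192.1], [0.0, 0.0, 1.0]] -0.14391111883664834
wrist [ 279. -480.  384.] [[284.6, 0.0, 255.1], [0.0, 284.6, 192.1], [0.0, 0.0, 1.0]] -0.07331244224521537
```

View pics/scene0.png

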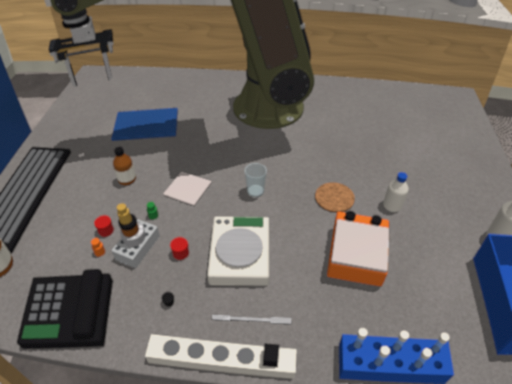

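View pics/top0.png

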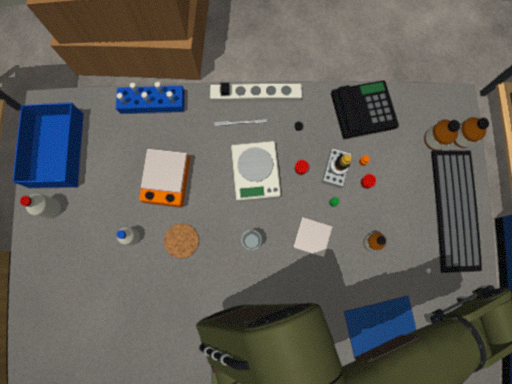

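View pics/wrist0.png

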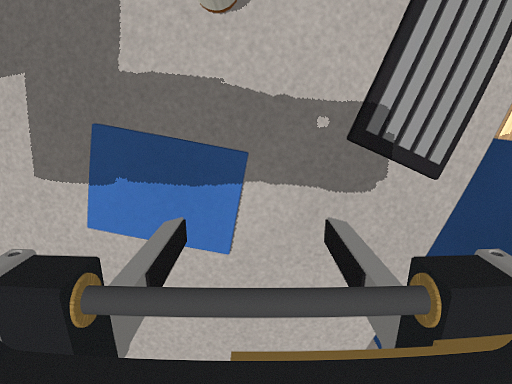

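The scene shows the pile at about scene (129,225) / top (340,165), pan at top (256,164), tile (313,236), mat (182,240) and hotplate top (165,169). Next I measure these.

Run:
```python
from h import *
p=manip.camera_params('top');q=manip.camera_params('scene')
top=cv2.imread('pics/top0.png');sc=cv2.imread('pics/scene0.png')
a=cv2.resize(top[110:270,90:400],None,fx=2.5,fy=2.5,interpolation=cv2.INTER_CUBIC);cv2.imwrite('pics/t1.png',a)
b=cv2.resize(sc[190:280,80:220],None,fx=5.5,fy=5.5,interpolation=cv2.INTER_CUBIC);cv2.imwrite('pics/s1.png',b)
def comp(im,mask,seed,P,z,nm):
    n,l,s,c=cv2.connectedComponentsWithStats(mask.astype('uint8'),connectivity=4)
    k=l[seed[1],seed[0]]
    if k==0: print(nm,'miss',im[seed[1],seed[0]],cv2.cvtColor(im,cv2.COLOR_BGR2HSV)[seed[1],seed[0]]);return
    cn=max(cv2.findContours((l==k).astype('uint8'),0,2)[0],key=cv2.contourArea)
    W=np.array([onz(P,x[0],z)[:2] for x in cn.astype(float)],np.float32)
    r=cv2.minAreaRect(W);print(nm,s[k][4],np.round(c[k],1),'rect',np.round(r[0],1),np.round(r[1],1),round(r[2],1))
for im,P,nm,sd in((top,p,'top',[(313,236),(182,240),(167,165),(258,160)]),(sc,q,'scene',[(186,188),(335,197),(360,242),(240,246)])):
    h=cv2.cvtColor(im,cv2.COLOR_BGR2HSV).astype(int);H,S,V=h[...,0],h[...,1],h[...,2]
    print(nm,[h[y,x].tolist() for x,y in sd])
    comp(im,(V>195)&(S<40),sd[0],P,8,'tile')
    comp(im,(S>80)&(H<20),sd[1],P,8,'mat')
    comp(im,(V>185)&(S<40),sd[2],P,75,'hot')
    comp(im,(V<205)&(S<60)&(V>100),sd[3],P,55,'pan')
```

```text
top [[17, 25, 206], [15, 151, 160], [14, 25, 202], [36, 8, 167]]
tile 875 [311.9 235.8] rect [ 423.7 -191.8] [94.9 94.6] 71.4
mat 963 [181.  240.3] rect [417.2 218.5] [107.8 106.4] 89.9
hot 1500 [163.1 169.9] rect [627.3 266.4] [121.1 122. ] 82.4
pan 1030 [255.  164.2] rect [645.1 -15.8] [111.4 111.6] 88.7
scene [[7, 26, 213], [13, 133, 173], [8, 26, 213], [165, 3, 175]]
tile 766 [187.2 188.1] rect [ 424.1 -191. ] [94.6 93.9] 71.7
mat 2061 [344.1 234.8] rect [530.9 251.8] [344.3 145.7] 6.9
hot 2178 [360.9 244.9] rect [628.4 267.2] [123.3 121. ] 82.1
pan 92166 [289.6 237.7] rect [409.3 123.4] [1115.3 1450.9] 0.4
```

View pics/t1.png

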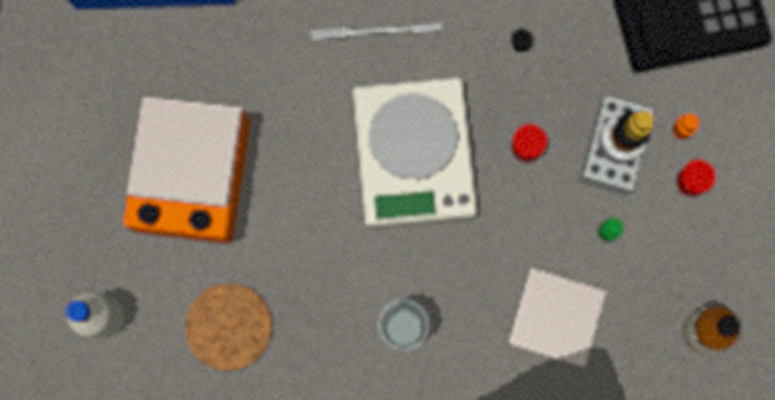

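View pics/s1.png

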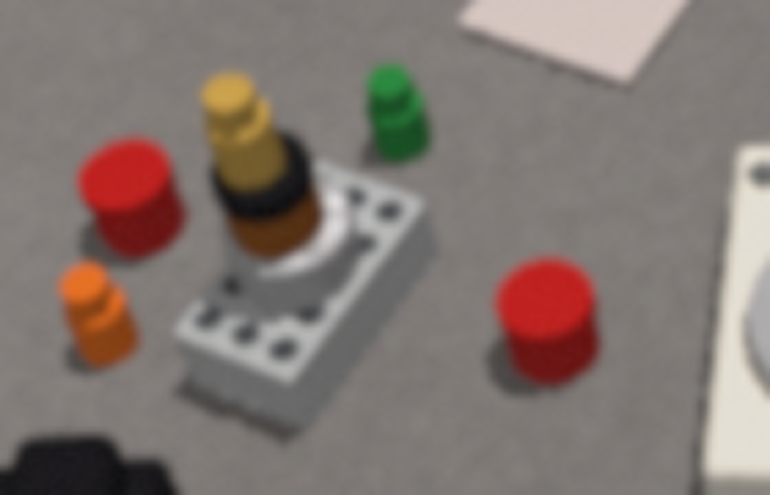

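Run:
```python
from h import *
p=manip.camera_params('top');q=manip.camera_params('scene')
T=lambda U,V:((U+.5)/2.5-.5+90,(V+.5)/2.5-.5+110)
S=lambda U,V:((U+.5)/5.5-.5+80,(V+.5)/5.5-.5+190)
print('knob',onz(p,T(642,119),150).round(1),onz(q,S(230,92),152.5).round(1))
print('blk T',[onz(p,T(*c),40).round(0)[:2].tolist() for c in((606,97),(652,108),(635,191),(585,180))])
print('blk S',[onz(q,S(*c),40).round(0)[:2].tolist() for c in((425,200),(290,383),(177,327))])
print('cap S',onz(q,S(263,178),106.5).round(1),'tin right edge',onz(q,S(350,215),68.5).round(1))
print('beaker',onz(p,T(404,324),0).round(0),'bottle',onz(p,T(77,311),115).round(0))
s=manip.read_state();print(s['eef_pos'])
```

```text
knob [ 639.2 -278.9  150. ] [ 638.3 -278.1  152.5]
blk T [[698.0, -261.0], [683.0, -319.0], [576.0, -291.0], [591.0, -229.0]]
blk S [[596.0, -226.0], [701.0, -258.0], [678.0, -317.0]]
cap S [ 644.7 -272.5  106.5] tin right edge [ 630.7 -246.1   68.5]
beaker [418.  -2.   0.] bottle [428. 378. 115.]
[ 210.97419765 -507.73770825  230.03674286]
```

play_rows(
  moves=[
    {"dx":-0.012,"dy":0,"dz":0.121},
    {"dx":-0.024,"dy":0,"dz":0.242},
    {"dx":-0.036,"dy":0,"dz":0.363},
    {"dx":-0.049,"dy":0,"dz":0.484},
    {"dx":-0.049,"dy":0,"dz":0.484},
    {"dx":-0.049,"dy":0,"dz":0.484},
    {"dx":-0.049,"dy":0,"dz":0.484},
    {"dx":-0.049,"dy":0,"dz":0.484},
    {"dx":-0.049,"dy":0,"dz":0.484},
    {"dx":-0.049,"dy":0,"dz":0.484},
    {"dx":-0.049,"dy":0,"dz":0.484},
    {"dx":-0.049,"dy":0,"dz":0.484},
    {"dx":-0.049,"dy":0,"dz":0.484},
    {"dx":-0.049,"dy":0,"dz":0.484},
    {"dx":-0.049,"dy":0,"dz":0.484},
    {"dx":-0.049,"dy":0,"dz":0.484},
  ],
)

```text
$.moves[0]: bad value
```

```bash
cat >> h.py <<'E'
from scipy.spatial.transform import Rotation as Ro
def delta(x,y,z,yaw=None):
    s=manip.read_state();R=Ro.from_euler('xyz',s['eef_rot']);d=R.inv().apply(np.array([x,y,z])-s['eef_pos'])
    o='d(m) %s len %.0f'%((d/1000).round(4),np.linalg.norm(d))
    T=Ro.from_euler('xyz',[-np.pi/2,0,s['eef_rot'][2] if yaw is None else yaw])
    print(o,'a',(R.inv()*T).as_rotvec().round(3))
E
python3 - <<'E'
from h import *
st();im,p=snap('wrist','w1.png');print(ray(p,(256,192))[0],proj(p,(639,-278.5,152.5)),proj(p,(637,-274,40)))
E
```

```text
{'clock': 0.15, 'joints': [-1.244, 0.3, 1.521, -0.0, 1.321, -0.067], 'eef_pos': [210.974, -507.738, 230.037], 'eef_rot': [-1.571, 0.001, -1.177], 'wrist_force': [0.395, 0.5, -0.81], 'finger_gap': 93.902}
[ 278.94926811 -479.76047438  384.29102028] [263.63352392 274.90902025] [ 211.82982523 -210.12786897]
```

View pics/w1.png

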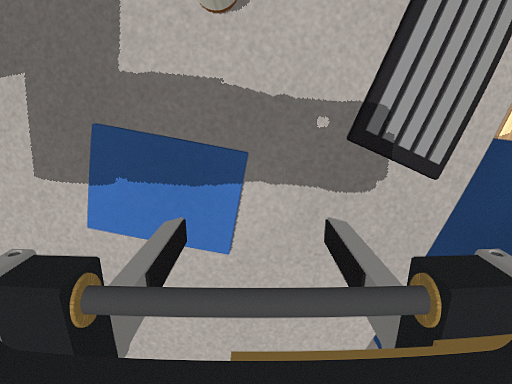

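The call was refused, the arm is still at its start (same view). I try with the jaw given.

play_rows(
  moves=[
    {"dx":-0.012,"dy":0.0,"dz":0.121,"ax":0.0,"ay":0.0,"az":0.0,"jaw":1.0},
    {"dx":-0.049,"dy":0.0,"dz":0.484,"ax":0.0,"ay":0.0,"az":0.0,"jaw":1.0},
    {"dx":-0.049,"dy":0.0,"dz":0.484,"ax":0.0,"ay":0.0,"az":0.0,"jaw":1.0},
    {"dx":-0.049,"dy":0.0,"dz":0.484,"ax":0.0,"ay":0.0,"az":0.0,"jaw":1.0},
    {"dx":-0.049,"dy":0.0,"dz":0.484,"ax":0.0,"ay":0.0,"az":0.0,"jaw":1.0},
    {"dx":-0.049,"dy":0.0,"dz":0.484,"ax":0.0,"ay":0.0,"az":0.0,"jaw":1.0},
    {"dx":-0.049,"dy":0.0,"dz":0.484,"ax":0.0,"ay":0.0,"az":0.0,"jaw":1.0},
    {"dx":-0.049,"dy":0.0,"dz":0.484,"ax":0.0,"ay":0.0,"az":0.0,"jaw":1.0},
    {"dx":-0.049,"dy":0.0,"dz":0.484,"ax":0.0,"ay":0.0,"az":0.0,"jaw":1.0},
    {"dx":-0.049,"dy":0.0,"dz":0.484,"ax":0.0,"ay":0.0,"az":0.0,"jaw":1.0},
    {"dx":-0.049,"dy":0.0,"dz":0.484,"ax":0.0,"ay":0.0,"az":0.0,"jaw":1.0},
    {"dx":-0.049,"dy":0.0,"dz":0.484,"ax":0.0,"ay":0.0,"az":0.0,"jaw":1.0},
    {"dx":-0.049,"dy":0.0,"dz":0.484,"ax":0.0,"ay":0.0,"az":0.0,"jaw":1.0},
  ],
)

```text
clock: 1.5
eef_pos: [638.4, -277.7, 230.4]
eef_rot: [-1.571, 0.0, -1.178]
wrist_force: [0.1, 0.7, 1.1]
finger_gap: 94.3
```

Run:
```python
from h import *
st();im,p=snap('wrist','w2.png');print(ray(p,(256,192))[0],proj(p,(639,-278.5,152.5)),proj(p,(637,-274,40)))
```

```text
{'clock': 1.5, 'joints': [-0.463, 0.642, 1.028, -0.0, 1.472, 0.715], 'eef_pos': [638.413, -277.679, 230.441], 'eef_rot': [-1.571, 0.0, -1.178], 'wrist_force': [0.145, 0.676, 1.083], 'finger_gap': 94.253}
[ 706.42812044 -249.62937318  384.65755187] [256.00087689 205.54316276] [251.73480903 178.21200142]
```

View pics/w2.png

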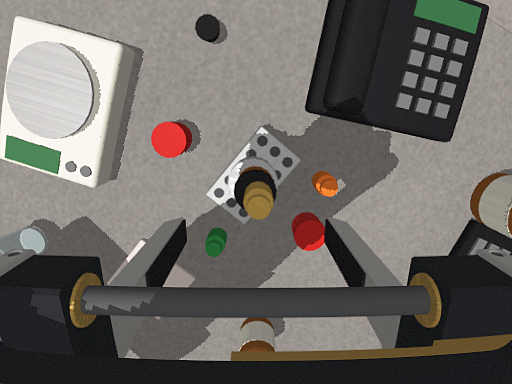

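The wrist view has the knob near (258,201), the cap at (254,187), the tin's lid behind it and the block at about (252,178). I zoom in.

Run:
```python
from h import *
im=cv2.imread('pics/w2.png');cv2.imwrite('pics/w2z.png',cv2.resize(im[120:230,195:305],None,fx=5,fy=5,interpolation=cv2.INTER_CUBIC))
```

```text
(no output)
```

View pics/w2z.png

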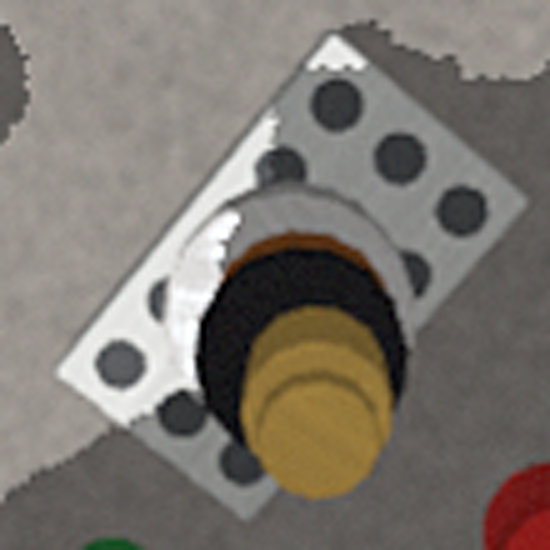

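Run:
```python
from h import *
p=manip.camera_params('wrist')
W=lambda U,V:((U+.5)/5-.5+195,(V+.5)/5-.5+120)
print('knob',onz(p,W(319,435),152.5).round(1),'cap',onz(p,W(302,354),106.5).round(1),'tin',onz(p,W(290,313),68.5).round(1))
C=np.array([onz(p,W(*c),40)[:2] for c in((335,32),(527,202),(248,518),(57,372))]);print(C.round(1).tolist(),C.mean(0))
k=onz(p,W(319,435),152.5);delta(k[0],k[1],134.5)
```

```text
knob [ 638.8 -281.   152.5] cap [ 639.9 -277.4  106.5] tin [ 638.7 -274.9   68.5]
[[699.9, -260.9], [680.5, -320.0], [578.3, -287.8], [596.1, -228.8]] [ 638.72943916 -274.37459381]
d(m) [ 0.0031  0.0962 -0.0008] len 96 a [ 0. -0.  0.]
```

play_rows(
  moves=[
    {"dx":0.003,"dy":0.025,"dz":-0.001,"ax":0,"ay":0,"az":0,"jaw":0.2},
    {"dx":0.003,"dy":0.05,"dz":-0.001,"ax":0,"ay":0,"az":0,"jaw":0.2},
    {"dx":0.003,"dy":0.07,"dz":-0.001,"ax":0,"ay":0,"az":0,"jaw":0.2},
    {"dx":0.003,"dy":0.085,"dz":-0.001,"ax":0,"ay":0,"az":0,"jaw":0.2},
    {"dx":0.003,"dy":0.095,"dz":-0.001,"ax":0,"ay":0,"az":0,"jaw":0.2},
    {"dx":0.003,"dy":0.095,"dz":-0.001,"ax":0,"ay":0,"az":0,"jaw":0.2},
    {"dx":0.003,"dy":0.095,"dz":-0.001,"ax":0,"ay":0,"az":0,"jaw":-0.2},
    {"dx":0.003,"dy":0.095,"dz":-0.001,"ax":0,"ay":0,"az":0,"jaw":-0.3},
    {"dx":0.003,"dy":0.095,"dz":-0.001,"ax":0,"ay":0,"az":0,"jaw":-0.4},
    {"dx":0.003,"dy":0.095,"dz":-0.001,"ax":0,"ay":0,"az":0,"jaw":-0.5},
    {"dx":0.003,"dy":0.095,"dz":-0.001,"ax":0,"ay":0,"az":0,"jaw":-0.6},
    {"dx":0.003,"dy":0.095,"dz":-0.001,"ax":0,"ay":0,"az":0,"jaw":-1},
    {"dx":0.003,"dy":0.095,"dz":-0.001,"ax":0,"ay":0,"az":0,"jaw":-1},
    {"dx":0.003,"dy":0.095,"dz":-0.001,"ax":0,"ay":0,"az":0,"jaw":-1},
  ],
  newtons=20,
)

```text
clock: 2.95
eef_pos: [639.6, -280.1, 136.0]
eef_rot: [-1.57, -0.001, -1.177]
wrist_force: [-0.6, 0.8, 6.4]
finger_gap: 27.4
```

Run:
```python
from h import *
s=st();im,p=snap('wrist','w3.png')
e=s['eef_pos'];delta(e[0],e[1],e[2]+60);delta(645,-16,e[2]+60)
```

```text
{'clock': 2.95, 'joints': [-0.465, 0.713, 1.132, 0.0, 1.296, 0.712], 'eef_pos': [639.57, -280.117, 135.954], 'eef_rot': [-1.57, -0.001, -1.177], 'wrist_force': [-0.643, 0.824, 6.39], 'finger_gap': 27.426}
d(m) [ 0.   -0.06  0.  ] len 60 a [-0.  0.  0.]
d(m) [-0.2418 -0.0601  0.1064] len 271 a [-0.  0.  0.]
```

View pics/w3.png

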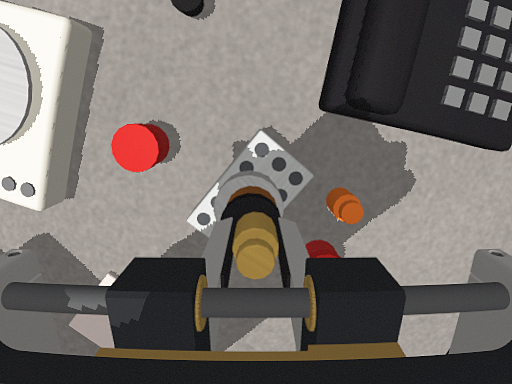

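Weight gripped (gap 27.4); it stands between the pads at (256,250). I lift slowly and check nothing else comes.

play_rows(
  moves=[
    {"dx":0,"dy":-0.003,"dz":0,"ax":0,"ay":0,"az":0,"jaw":-1},
    {"dx":0,"dy":-0.008,"dz":0,"ax":0,"ay":0,"az":0,"jaw":-1},
    {"dx":0,"dy":-0.015,"dz":0,"ax":0,"ay":0,"az":0,"jaw":-1},
    {"dx":0,"dy":-0.025,"dz":0,"ax":0,"ay":0,"az":0,"jaw":-1},
    {"dx":0,"dy":-0.035,"dz":0,"ax":0,"ay":0,"az":0,"jaw":-1},
    {"dx":0,"dy":-0.045,"dz":0,"ax":0,"ay":0,"az":0,"jaw":-1},
    {"dx":0,"dy":-0.055,"dz":0,"ax":0,"ay":0,"az":0,"jaw":-1},
    {"dx":0,"dy":-0.06,"dz":0,"ax":0,"ay":0,"az":0,"jaw":-1},
    {"dx":0,"dy":-0.06,"dz":0,"ax":0,"ay":0,"az":0,"jaw":-1},
  ],
)

```text
clock: 3.9
eef_pos: [639.6, -280.2, 196.4]
eef_rot: [-1.57, -0.001, -1.177]
wrist_force: [0.3, -0.7, -2.2]
finger_gap: 27.5
```

Run:
```python
from h import *
s=st();im,p=snap('wrist','w4.png');im,p=snap('scene','s4.png')
a=cv2.imread('pics/w4.png');b=cv2.imread('pics/s4.png');
cv2.imwrite('pics/c4.png',np.hstack([a[100:340,130:380],cv2.resize(b[170:270,70:200],(312,240),interpolation=cv2.INTER_CUBIC)]))
delta(645,-16,196)
```

```text
{'clock': 3.9, 'joints': [-0.465, 0.666, 1.067, 0.0, 1.407, 0.712], 'eef_pos': [639.625, -280.194, 196.447], 'eef_rot': [-1.57, -0.001, -1.177], 'wrist_force': [0.35, -0.741, -2.18], 'finger_gap': 27.543}
d(m) [-0.2416 -0.0008  0.1066] len 264 a [ 0.  0. -0.]
```

View pics/c4.png

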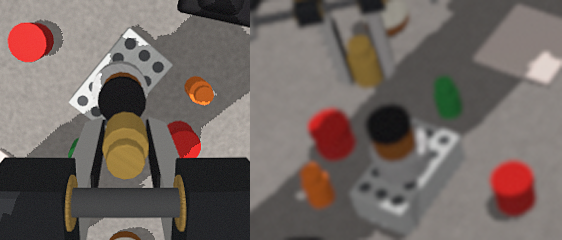

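Weight is held alone; jar still stands on the tin. Carry to above the pan.

play_rows(
  moves=[
    {"dx":-0.007,"dy":0,"dz":0.003,"ax":0,"ay":0,"az":0,"jaw":-1},
    {"dx":-0.022,"dy":0,"dz":0.01,"ax":0,"ay":0,"az":0,"jaw":-1},
    {"dx":-0.044,"dy":0,"dz":0.02,"ax":0,"ay":0,"az":0,"jaw":-1},
    {"dx":-0.07,"dy":0,"dz":0.031,"ax":0,"ay":0,"az":0,"jaw":-1},
    {"dx":-0.1,"dy":0,"dz":0.044,"ax":0,"ay":0,"az":0,"jaw":-1},
    {"dx":-0.13,"dy":0,"dz":0.057,"ax":0,"ay":0,"az":0,"jaw":-1},
    {"dx":-0.16,"dy":0,"dz":0.07,"ax":0,"ay":0,"az":0,"jaw":-1},
    {"dx":-0.188,"dy":0,"dz":0.083,"ax":0,"ay":0,"az":0,"jaw":-1},
    {"dx":-0.212,"dy":0,"dz":0.094,"ax":0,"ay":0,"az":0,"jaw":-1},
    {"dx":-0.23,"dy":0,"dz":0.101,"ax":0,"ay":0,"az":0,"jaw":-1},
    {"dx":-0.239,"dy":0,"dz":0.105,"ax":0,"ay":0,"az":0,"jaw":-1},
    {"dx":-0.242,"dy":0,"dz":0.107,"ax":0,"ay":0,"az":0,"jaw":-1},
    {"dx":-0.242,"dy":0,"dz":0.107,"ax":0,"ay":0,"az":0,"jaw":-1},
  ],
)

```text
clock: 5.3
eef_pos: [645.4, -15.7, 195.4]
eef_rot: [-1.571, -0.0, -1.177]
wrist_force: [-0.2, -0.9, -2.4]
finger_gap: 27.6
```

Run:
```python
from h import *
s=st();im,p=snap('wrist','w5.png');print(proj(p,(645,-16,55)))
h=cv2.cvtColor(im,cv2.COLOR_RGB2HSV);print(h[150,200],h[100,256])
delta(645,-16,86)
```

```text
{'clock': 5.3, 'joints': [-0.081, 0.542, 1.263, -0.0, 1.337, 1.096], 'eef_pos': [645.395, -15.73, 195.398], 'eef_rot': [-1.571, -0.0, -1.177], 'wrist_force': [-0.199, -0.871, -2.357], 'finger_gap': 27.56}
[254.94308686 188.54695981]
[ 18  24 192] [ 19  20 142]
d(m) [-0.0004  0.1094 -0.0003] len 109 a [ 0. -0.  0.]
```

View pics/w5.png

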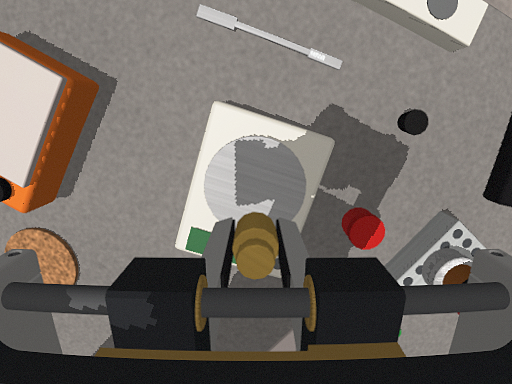

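Pan spans about x 204–306, top 134: centre (255,186), as predicted. Lower.

play_rows(
  moves=[
    {"dx":0,"dy":0.015,"dz":0,"ax":0,"ay":0,"az":0,"jaw":-1},
    {"dx":0,"dy":0.04,"dz":0,"ax":0,"ay":0,"az":0,"jaw":-1},
    {"dx":0,"dy":0.065,"dz":0,"ax":0,"ay":0,"az":0,"jaw":-1},
    {"dx":0,"dy":0.085,"dz":0,"ax":0,"ay":0,"az":0,"jaw":-1},
    {"dx":0,"dy":0.097,"dz":0,"ax":0,"ay":0,"az":0,"jaw":-1},
    {"dx":0,"dy":0.102,"dz":0,"ax":0,"ay":0,"az":0,"jaw":-1},
    {"dx":0,"dy":0.105,"dz":0,"ax":0,"ay":0,"az":0,"jaw":-1},
    {"dx":0,"dy":0.107,"dz":0,"ax":0,"ay":0,"az":0,"jaw":-1},
    {"dx":0,"dy":0.109,"dz":0,"ax":0,"ay":0,"az":0,"jaw":-1},
    {"dx":0,"dy":0.11,"dz":0,"ax":0,"ay":0,"az":0,"jaw":-1},
    {"dx":0,"dy":0.11,"dz":0,"ax":0,"ay":0,"az":0,"jaw":-1},
    {"dx":0,"dy":0.11,"dz":0,"ax":0,"ay":0,"az":0,"jaw":-1},
  ],
)

```text
clock: 6.55
eef_pos: [645.5, -15.5, 85.7]
eef_rot: [-1.57, -0.0, -1.177]
wrist_force: [0.2, 0.5, -1.8]
finger_gap: 27.6
```

Run:
```python
from h import *
s=st();im,p=snap('scene','s6.png');b=cv2.imread('pics/s6.png');cv2.imwrite('pics/s6z.png',cv2.resize(b[180:300,180:310],None,fx=4.5,fy=4.5,interpolation=cv2.INTER_CUBIC))
```

```text
{'clock': 6.55, 'joints': [-0.081, 0.651, 1.36, 0.0, 1.131, 1.096], 'eef_pos': [645.475, -15.538, 85.701], 'eef_rot': [-1.57, -0.0, -1.177], 'wrist_force': [0.244, 0.477, -1.764], 'finger_gap': 27.599}
```

View pics/s6z.png

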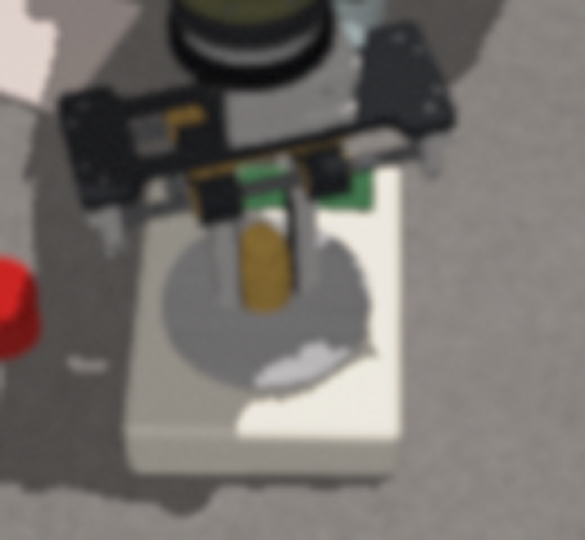

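Weight hangs just above the pan (about 1 mm). Touch down, open, rise.

play_rows(
  moves=[
    {"dx":0,"dy":0.0005,"dz":0,"ax":0,"ay":0,"az":0,"jaw":-1},
    {"dx":0,"dy":0.001,"dz":0,"ax":0,"ay":0,"az":0,"jaw":-1},
    {"dx":0,"dy":0.0014,"dz":0,"ax":0,"ay":0,"az":0,"jaw":-1},
    {"dx":0,"dy":0.0014,"dz":0,"ax":0,"ay":0,"az":0,"jaw":-1},
  ],
)

```text
clock: 7.0
eef_pos: [645.4, -15.6, 84.4]
eef_rot: [-1.571, -0.0, -1.177]
wrist_force: [-2.7, 0.6, 3.1]
finger_gap: 27.6
```

play_rows(
  moves=[
    {"dx":0,"dy":0,"dz":0,"ax":0,"ay":0,"az":0,"jaw":-0.35},
    {"dx":0,"dy":0,"dz":0,"ax":0,"ay":0,"az":0,"jaw":-0.3},
    {"dx":0,"dy":0,"dz":0,"ax":0,"ay":0,"az":0,"jaw":0},
    {"dx":0,"dy":0,"dz":0,"ax":0,"ay":0,"az":0,"jaw":0},
    {"dx":0,"dy":0,"dz":0,"ax":0,"ay":0,"az":0,"jaw":0},
    {"dx":0,"dy":-0.02,"dz":0,"ax":0,"ay":0,"az":0,"jaw":0},
    {"dx":0,"dy":-0.05,"dz":0,"ax":0,"ay":0,"az":0,"jaw":0},
    {"dx":0,"dy":-0.09,"dz":0,"ax":0,"ay":0,"az":0,"jaw":0},
    {"dx":0,"dy":-0.12,"dz":0,"ax":0,"ay":0,"az":0,"jaw":0},
    {"dx":0,"dy":-0.14,"dz":0,"ax":0,"ay":0,"az":0,"jaw":0},
    {"dx":0,"dy":-0.14,"dz":0,"ax":0,"ay":0,"az":0,"jaw":0},
  ],
)

```text
clock: 8.1
eef_pos: [646.2, -15.6, 227.2]
eef_rot: [-1.566, -0.002, -1.177]
wrist_force: [0.8, -0.6, -0.1]
finger_gap: 46.9
```

Run:
```python
from h import *
s=st();im,p=snap('wrist','w7.png');print(proj(p,(645,-16,101)),proj(p,(645,-16,55)))
delta(640,-277,215)
```

```text
{'clock': 8.1, 'joints': [-0.081, 0.518, 1.224, -0.0, 1.394, 1.096], 'eef_pos': [646.247, -15.628, 227.205], 'eef_rot': [-1.566, -0.002, -1.177], 'wrist_force': [0.82, -0.575, -0.136], 'finger_gap': 46.909}
[254.46359796 193.26907418] [254.44784201 183.29908656]
d(m) [ 0.2393  0.0098 -0.1055] len 262 a [-0.002  0.     0.001]
```

View pics/w7.png

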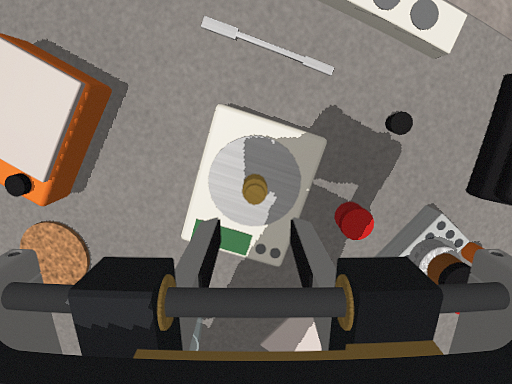

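Weight stands on the pan at (256,188), the pan's centre about (255,181): centred. Back to the pile for the jar.

play_rows(
  moves=[
    {"dx":0.04,"dy":0,"dz":-0.017,"ax":0,"ay":0,"az":0,"jaw":0.8},
    {"dx":0.08,"dy":0,"dz":-0.035,"ax":0,"ay":0,"az":0,"jaw":0.8},
    {"dx":0.12,"dy":0,"dz":-0.053,"ax":0,"ay":0,"az":0,"jaw":0.8},
    {"dx":0.16,"dy":0,"dz":-0.07,"ax":0,"ay":0,"az":0,"jaw":0.8},
    {"dx":0.2,"dy":0,"dz":-0.088,"ax":0,"ay":0,"az":0,"jaw":0.8},
    {"dx":0.225,"dy":0.005,"dz":-0.1,"ax":0,"ay":0,"az":0,"jaw":0.8},
    {"dx":0.239,"dy":0.01,"dz":-0.106,"ax":0,"ay":0,"az":0,"jaw":0.8},
    {"dx":0.239,"dy":0.01,"dz":-0.106,"ax":0,"ay":0,"az":0,"jaw":0.8},
    {"dx":0.239,"dy":0.01,"dz":-0.106,"ax":0,"ay":0,"az":0,"jaw":0.8},
    {"dx":0.239,"dy":0.01,"dz":-0.106,"ax":0,"ay":0,"az":0,"jaw":0.8},
  ],
)

```text
clock: 9.15
eef_pos: [639.6, -275.3, 214.2]
eef_rot: [-1.571, 0.0, -1.175]
wrist_force: [0.4, -0.2, -0.2]
finger_gap: 84.3
```

Run:
```python
from h import *
s=st();im,p=snap('wrist','w8.png');print(proj(p,(640,-277,106.5)))
b=cv2.imread('pics/w8.png');cv2.imwrite('pics/w8z.png',cv2.resize(b[120:240,190:310],None,fx=5,fy=5,interpolation=cv2.INTER_CUBIC))
delta(640,-277,97)
```

```text
{'clock': 9.15, 'joints': [-0.459, 0.651, 1.051, 0.0, 1.44, 0.716], 'eef_pos': [639.631, -275.309, 214.172], 'eef_rot': [-1.571, 0.0, -1.175], 'wrist_force': [0.432, -0.229, -0.235], 'finger_gap': 84.257}
[256.66393143 196.74867843]
d(m) [ 0.0016  0.1174 -0.0003] len 117 a [-0.  0.  0.]
```

View pics/w8z.png

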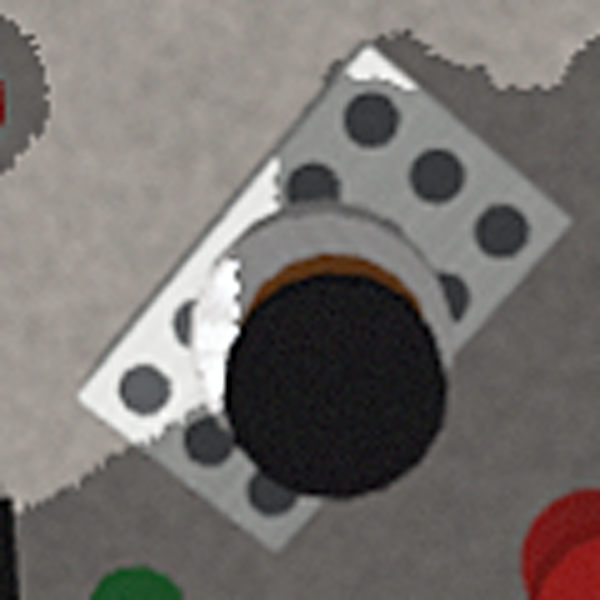

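Cap centre at (257,197), as predicted. Grasp the jar.

play_rows(
  moves=[
    {"dx":0.002,"dy":0.02,"dz":0,"ax":0,"ay":0,"az":0,"jaw":0.6},
    {"dx":0.002,"dy":0.05,"dz":0,"ax":0,"ay":0,"az":0,"jaw":0.6},
    {"dx":0.002,"dy":0.08,"dz":0,"ax":0,"ay":0,"az":0,"jaw":0.6},
    {"dx":0.002,"dy":0.1,"dz":0,"ax":0,"ay":0,"az":0,"jaw":0.6},
    {"dx":0.002,"dy":0.112,"dz":0,"ax":0,"ay":0,"az":0,"jaw":0.6},
    {"dx":0.002,"dy":0.116,"dz":0,"ax":0,"ay":0,"az":0,"jaw":0.6},
    {"dx":0.002,"dy":0.116,"dz":0,"ax":0,"ay":0,"az":0,"jaw":0.3},
    {"dx":0.002,"dy":0.116,"dz":0,"ax":0,"ay":0,"az":0,"jaw":0.15},
    {"dx":0.002,"dy":0.116,"dz":0,"ax":0,"ay":0,"az":0,"jaw":0.05},
    {"dx":0.002,"dy":0.116,"dz":0,"ax":0,"ay":0,"az":0,"jaw":-0.05},
    {"dx":0.002,"dy":0.116,"dz":0,"ax":0,"ay":0,"az":0,"jaw":-0.15},
    {"dx":0.002,"dy":0.116,"dz":0,"ax":0,"ay":0,"az":0,"jaw":-1},
    {"dx":0.002,"dy":0.116,"dz":0,"ax":0,"ay":0,"az":0,"jaw":-1},
    {"dx":0.002,"dy":0.116,"dz":0,"ax":0,"ay":0,"az":0,"jaw":-1},
  ],
  newtons=12,
)

```text
clock: 10.6
eef_pos: [640.1, -278.8, 98.6]
eef_rot: [-1.57, -0.0, -1.177]
wrist_force: [-1.7, 1.5, 5.4]
finger_gap: 43.7
```

play_rows(
  moves=[
    {"dx":0,"dy":-0.003,"dz":0,"ax":0,"ay":0,"az":0,"jaw":-1},
    {"dx":0,"dy":-0.008,"dz":0,"ax":0,"ay":0,"az":0,"jaw":-1},
    {"dx":0,"dy":-0.015,"dz":0,"ax":0,"ay":0,"az":0,"jaw":-1},
    {"dx":0,"dy":-0.025,"dz":0,"ax":0,"ay":0,"az":0,"jaw":-1},
    {"dx":0,"dy":-0.04,"dz":0,"ax":0,"ay":0,"az":0,"jaw":-1},
    {"dx":0,"dy":-0.055,"dz":0,"ax":0,"ay":0,"az":0,"jaw":-1},
    {"dx":0,"dy":-0.07,"dz":0,"ax":0,"ay":0,"az":0,"jaw":-1},
    {"dx":0,"dy":-0.08,"dz":0,"ax":0,"ay":0,"az":0,"jaw":-1},
    {"dx":0,"dy":-0.08,"dz":0,"ax":0,"ay":0,"az":0,"jaw":-1},
  ],
)

```text
clock: 11.5
eef_pos: [640.5, -279.0, 180.2]
eef_rot: [-1.569, -0.002, -1.177]
wrist_force: [-0.1, -0.6, -0.4]
finger_gap: 43.6
```

Run:
```python
from h import *
s=st();im,p=snap('wrist','w9.png')
delta(424,-191.5,178)
```

```text
{'clock': 11.5, 'joints': [-0.463, 0.677, 1.088, -0.0, 1.375, 0.714], 'eef_pos': [640.452, -279.012, 180.234], 'eef_rot': [-1.569, -0.002, -1.177], 'wrist_force': [-0.086, -0.596, -0.415], 'finger_gap': 43.553}
d(m) [-0.1636  0.0005 -0.1661] len 233 a [-0.001  0.     0.001]
```

View pics/w9.png

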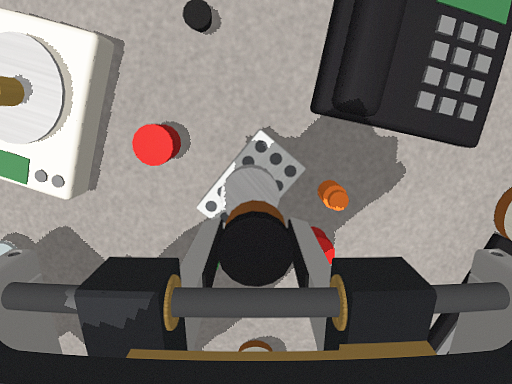

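Jar held alone, tin remains. Carry to above the tile.

play_rows(
  moves=[
    {"dx":-0.005,"dy":0,"dz":-0.005,"ax":0,"ay":0,"az":0,"jaw":-1},
    {"dx":-0.016,"dy":0,"dz":-0.016,"ax":0,"ay":0,"az":0,"jaw":-1},
    {"dx":-0.033,"dy":0,"dz":-0.033,"ax":0,"ay":0,"az":0,"jaw":-1},
    {"dx":-0.053,"dy":0,"dz":-0.053,"ax":0,"ay":0,"az":0,"jaw":-1},
    {"dx":-0.074,"dy":0,"dz":-0.075,"ax":0,"ay":0,"az":0,"jaw":-1},
    {"dx":-0.096,"dy":0,"dz":-0.097,"ax":0,"ay":0,"az":0,"jaw":-1},
    {"dx":-0.117,"dy":0,"dz":-0.119,"ax":0,"ay":0,"az":0,"jaw":-1},
    {"dx":-0.136,"dy":0,"dz":-0.138,"ax":0,"ay":0,"az":0,"jaw":-1},
    {"dx":-0.15,"dy":0,"dz":-0.152,"ax":0,"ay":0,"az":0,"jaw":-1},
    {"dx":-0.16,"dy":0,"dz":-0.162,"ax":0,"ay":0,"az":0,"jaw":-1},
    {"dx":-0.164,"dy":0,"dz":-0.166,"ax":0,"ay":0,"az":0,"jaw":-1},
    {"dx":-0.164,"dy":0,"dz":-0.166,"ax":0,"ay":0,"az":0,"jaw":-1},
    {"dx":-0.164,"dy":0,"dz":-0.166,"ax":0,"ay":0,"az":0,"jaw":-1},
  ],
)

```text
clock: 12.85
eef_pos: [424.0, -191.2, 177.9]
eef_rot: [-1.571, 0.0, -1.177]
wrist_force: [-0.3, -0.5, -1.1]
finger_gap: 43.8
```

Run:
```python
from h import *
s=st();im,p=snap('wrist','w10.png')
R=Ro.from_euler('z',19,degrees=True)
for a,b in((-50,-50),(50,-50),(50,50),(-50,50)): print(proj(p,np.array([424,-191.5,8])+Ro.from_euler('z',-18.5,degrees=True).apply([a,b,0])).round(0))
delta(424,-191.5,40)
```

```text
{'clock': 12.85, 'joints': [-0.502, 0.165, 1.816, 0.0, 1.16, 0.675], 'eef_pos': [423.988, -191.159, 177.92], 'eef_rot': [-1.571, 0.0, -1.177], 'wrist_force': [-0.337, -0.472, -1.112], 'finger_gap': 43.832}
[259. 238.]
[316. 178.]
[251. 120.]
[195. 186.]
d(m) [ 0.0003  0.1379 -0.0002] len 138 a [ 0.  0. -0.]
```

View pics/w10.png

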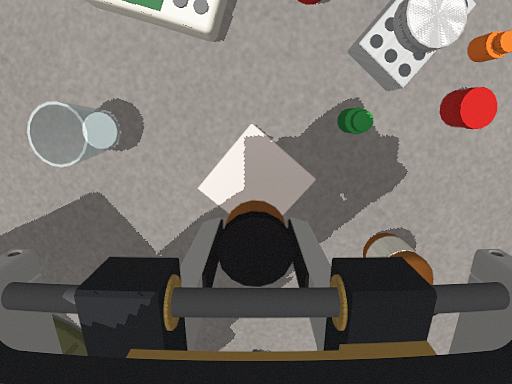

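Tile corners at (253,124), (197,187), (316,179) match the prediction within 4 px. Lower and release.

play_rows(
  moves=[
    {"dx":0,"dy":0.015,"dz":0,"ax":0,"ay":0,"az":0,"jaw":-1},
    {"dx":0,"dy":0.04,"dz":0,"ax":0,"ay":0,"az":0,"jaw":-1},
    {"dx":0,"dy":0.07,"dz":0,"ax":0,"ay":0,"az":0,"jaw":-1},
    {"dx":0,"dy":0.1,"dz":0,"ax":0,"ay":0,"az":0,"jaw":-1},
    {"dx":0,"dy":0.12,"dz":0,"ax":0,"ay":0,"az":0,"jaw":-1},
    {"dx":0,"dy":0.132,"dz":0,"ax":0,"ay":0,"az":0,"jaw":-1},
    {"dx":0,"dy":0.136,"dz":0,"ax":0,"ay":0,"az":0,"jaw":-1},
    {"dx":0,"dy":0.138,"dz":0,"ax":0,"ay":0,"az":0,"jaw":-1},
    {"dx":0,"dy":0.139,"dz":0,"ax":0,"ay":0,"az":0,"jaw":-1},
    {"dx":0,"dy":0.1396,"dz":0,"ax":0,"ay":0,"az":0,"jaw":-1},
    {"dx":0,"dy":0.1396,"dz":0,"ax":0,"ay":0,"az":0,"jaw":-1},
    {"dx":0,"dy":0.1396,"dz":0,"ax":0,"ay":0,"az":0,"jaw":-1},
  ],
)

```text
clock: 14.1
eef_pos: [423.9, -191.1, 38.8]
eef_rot: [-1.57, -0.0, -1.177]
wrist_force: [0.3, 0.6, -0.9]
finger_gap: 43.5
```

play_rows(
  moves=[
    {"dx":0,"dy":0.0004,"dz":0,"ax":0,"ay":0,"az":0,"jaw":-1},
    {"dx":0,"dy":0.0008,"dz":0,"ax":0,"ay":0,"az":0,"jaw":-1},
    {"dx":0,"dy":0.0012,"dz":0,"ax":0,"ay":0,"az":0,"jaw":-1},
    {"dx":0,"dy":0.0012,"dz":0,"ax":0,"ay":0,"az":0,"jaw":-1},
  ],
)

```text
clock: 14.5
eef_pos: [423.9, -191.1, 38.0]
eef_rot: [-1.571, -0.0, -1.177]
wrist_force: [-3.9, 2.5, 13.1]
finger_gap: 43.2
```

Contact (13 N up). Open gently and rise.

play_rows(
  moves=[
    {"dx":0,"dy":0,"dz":0,"ax":0,"ay":0,"az":0,"jaw":-0.02},
    {"dx":0,"dy":0,"dz":0,"ax":0,"ay":0,"az":0,"jaw":0.05},
    {"dx":0,"dy":0,"dz":0,"ax":0,"ay":0,"az":0,"jaw":0.4},
    {"dx":0,"dy":0,"dz":0,"ax":0,"ay":0,"az":0,"jaw":0.4},
    {"dx":0,"dy":0,"dz":0,"ax":0,"ay":0,"az":0,"jaw":0.4},
    {"dx":0,"dy":-0.02,"dz":0,"ax":0,"ay":0,"az":0,"jaw":0.4},
    {"dx":0,"dy":-0.05,"dz":0,"ax":0,"ay":0,"az":0,"jaw":0.4},
    {"dx":0,"dy":-0.09,"dz":0,"ax":0,"ay":0,"az":0,"jaw":0.4},
    {"dx":0,"dy":-0.12,"dz":0,"ax":0,"ay":0,"az":0,"jaw":0.4},
    {"dx":0,"dy":-0.14,"dz":0,"ax":0,"ay":0,"az":0,"jaw":0.4},
    {"dx":0,"dy":-0.14,"dz":0,"ax":0,"ay":0,"az":0,"jaw":0.4},
    {"dx":0,"dy":-0.14,"dz":0,"ax":0,"ay":0,"az":0,"jaw":0.4},
  ],
)

```text
clock: 15.7
eef_pos: [423.6, -191.0, 176.7]
eef_rot: [-1.571, 0.0, -1.177]
wrist_force: [0.4, -0.1, -0.3]
finger_gap: 65.9
```

Run:
```python
from h import *
s=st();im,p=snap('wrist','w11.png');print(proj(p,(424,-191.5,46)))
delta(638.7,-275,200)
```

```text
{'clock': 15.7, 'joints': [-0.502, 0.165, 1.819, -0.0, 1.157, 0.675], 'eef_pos': [423.575, -190.954, 176.735], 'eef_rot': [-1.571, 0.0, -1.177], 'wrist_force': [0.42, -0.133, -0.306], 'finger_gap': 65.935}
[255.54991955 190.201734  ]
d(m) [ 0.1603 -0.0242  0.1666] len 232 a [ 0.001  0.    -0.001]
```

View pics/w11.png

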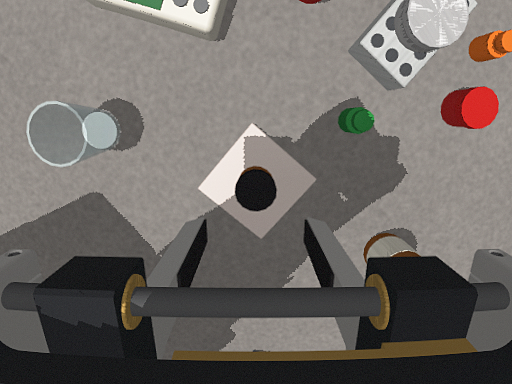

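Jar stands on the tile's centre, cap at (256,189) as predicted. Back for the tin.

play_rows(
  moves=[
    {"dx":0.03,"dy":-0.024,"dz":0.031,"ax":0,"ay":0,"az":0,"jaw":1},
    {"dx":0.06,"dy":-0.024,"dz":0.062,"ax":0,"ay":0,"az":0,"jaw":1},
    {"dx":0.09,"dy":-0.024,"dz":0.093,"ax":0,"ay":0,"az":0,"jaw":1},
    {"dx":0.12,"dy":-0.024,"dz":0.124,"ax":0,"ay":0,"az":0,"jaw":1},
    {"dx":0.145,"dy":-0.024,"dz":0.151,"ax":0,"ay":0,"az":0,"jaw":1},
    {"dx":0.16,"dy":-0.024,"dz":0.167,"ax":0,"ay":0,"az":0,"jaw":1},
    {"dx":0.16,"dy":-0.024,"dz":0.167,"ax":0,"ay":0,"az":0,"jaw":1},
    {"dx":0.16,"dy":-0.024,"dz":0.167,"ax":0,"ay":0,"az":0,"jaw":1},
  ],
)

```text
clock: 16.55
eef_pos: [638.8, -274.5, 199.1]
eef_rot: [-1.573, 0.002, -1.177]
wrist_force: [-0.1, -0.5, 0.4]
finger_gap: 93.8
```

Run:
```python
from h import *
s=st();im,p=snap('wrist','w12.png');print(proj(p,(638.7,-275,68.5)))
b=cv2.imread('pics/w12.png');cv2.imwrite('pics/w12z.png',cv2.resize(b[120:240,190:310],None,fx=5,fy=5,interpolation=cv2.INTER_CUBIC))
delta(638.7,-275,69)
```

```text
{'clock': 16.55, 'joints': [-0.458, 0.659, 1.072, -0.0, 1.413, 0.718], 'eef_pos': [638.828, -274.477, 199.065], 'eef_rot': [-1.573, 0.002, -1.177], 'wrist_force': [-0.124, -0.451, 0.374], 'finger_gap': 93.829}
[255.56973082 190.49721207]
d(m) [ 0.0008  0.1309 -0.    ] len 131 a [ 0.001  0.    -0.002]
```

View pics/w12z.png

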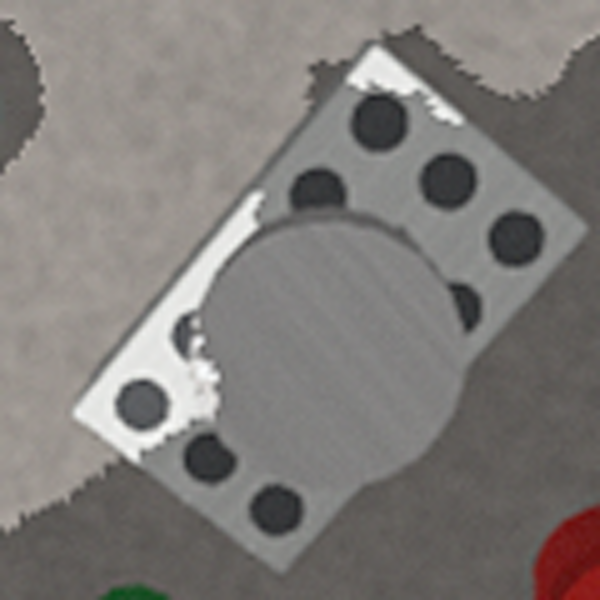

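Lid centre at (256,190.5), as predicted. Grasp the tin.

play_rows(
  moves=[
    {"dx":0.001,"dy":0.02,"dz":0,"ax":0,"ay":0,"az":0,"jaw":0.8},
    {"dx":0.001,"dy":0.05,"dz":0,"ax":0,"ay":0,"az":0,"jaw":0.8},
    {"dx":0.001,"dy":0.085,"dz":0,"ax":0,"ay":0,"az":0,"jaw":0.8},
    {"dx":0.001,"dy":0.11,"dz":0,"ax":0,"ay":0,"az":0,"jaw":0.8},
    {"dx":0.001,"dy":0.124,"dz":0,"ax":0,"ay":0,"az":0,"jaw":0.8},
    {"dx":0.001,"dy":0.13,"dz":0,"ax":0,"ay":0,"az":0,"jaw":0.8},
    {"dx":0.001,"dy":0.13,"dz":0,"ax":0,"ay":0,"az":0,"jaw":0.5},
    {"dx":0.001,"dy":0.13,"dz":0,"ax":0,"ay":0,"az":0,"jaw":0.4},
    {"dx":0.001,"dy":0.13,"dz":0,"ax":0,"ay":0,"az":0,"jaw":0.3},
    {"dx":0.001,"dy":0.13,"dz":0,"ax":0,"ay":0,"az":0,"jaw":0.2},
    {"dx":0.001,"dy":0.13,"dz":0,"ax":0,"ay":0,"az":0,"jaw":0.1},
    {"dx":0.001,"dy":0.13,"dz":0,"ax":0,"ay":0,"az":0,"jaw":-1},
    {"dx":0.001,"dy":0.13,"dz":0,"ax":0,"ay":0,"az":0,"jaw":-1},
    {"dx":0.001,"dy":0.13,"dz":0,"ax":0,"ay":0,"az":0,"jaw":-1},
  ],
  newtons=12,
)

```text
clock: 18.0
eef_pos: [640.0, -275.7, 72.3]
eef_rot: [-1.57, -0.001, -1.177]
wrist_force: [-2.2, 1.5, 5.7]
finger_gap: 57.7
```

play_rows(
  moves=[
    {"dx":0,"dy":-0.003,"dz":0,"ax":0,"ay":0,"az":0,"jaw":-1},
    {"dx":0,"dy":-0.008,"dz":0,"ax":0,"ay":0,"az":0,"jaw":-1},
    {"dx":0,"dy":-0.015,"dz":0,"ax":0,"ay":0,"az":0,"jaw":-1},
    {"dx":0,"dy":-0.025,"dz":0,"ax":0,"ay":0,"az":0,"jaw":-1},
    {"dx":0,"dy":-0.045,"dz":0,"ax":0,"ay":0,"az":0,"jaw":-1},
    {"dx":0,"dy":-0.07,"dz":0,"ax":0,"ay":0,"az":0,"jaw":-1},
    {"dx":0,"dy":-0.095,"dz":0,"ax":0,"ay":0,"az":0,"jaw":-1},
    {"dx":0,"dy":-0.115,"dz":0,"ax":0,"ay":0,"az":0,"jaw":-1},
    {"dx":0,"dy":-0.128,"dz":0,"ax":0,"ay":0,"az":0,"jaw":-1},
    {"dx":0,"dy":-0.132,"dz":0,"ax":0,"ay":0,"az":0,"jaw":-1},
    {"dx":0,"dy":-0.132,"dz":0,"ax":0,"ay":0,"az":0,"jaw":-1},
  ],
)

```text
clock: 19.1
eef_pos: [639.7, -275.6, 203.3]
eef_rot: [-1.571, -0.0, -1.177]
wrist_force: [0.0, 1.1, -1.6]
finger_gap: 57.6
```

Run:
```python
from h import *
s=st();im,p=snap('wrist','w13.png')
delta(640,0,201);delta(417,218.5,201)
```

```text
{'clock': 19.1, 'joints': [-0.459, 0.658, 1.064, -0.0, 1.419, 0.718], 'eef_pos': [639.693, -275.644, 203.299], 'eef_rot': [-1.571, -0.0, -1.177], 'wrist_force': [0.014, 1.055, -1.637], 'finger_gap': 57.558}
d(m) [-0.2543  0.0016  0.1062] len 276 a [ 0.001  0.    -0.001]
d(m) [-0.5416  0.0019 -0.0159] len 542 a [ 0.001  0.    -0.001]
```

View pics/w13.png

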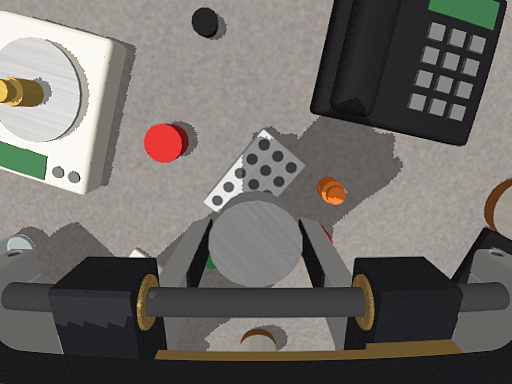

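Tin held, block bare and in place. Carry to above the mat.

play_rows(
  moves=[
    {"dx":-0.005,"dy":0,"dz":0,"ax":0,"ay":0,"az":0,"jaw":-1},
    {"dx":-0.018,"dy":0,"dz":0,"ax":0,"ay":0,"az":0,"jaw":-1},
    {"dx":-0.038,"dy":0,"dz":-0.001,"ax":0,"ay":0,"az":0,"jaw":-1},
    {"dx":-0.065,"dy":0,"dz":-0.002,"ax":0,"ay":0,"az":0,"jaw":-1},
    {"dx":-0.098,"dy":0,"dz":-0.003,"ax":0,"ay":0,"az":0,"jaw":-1},
    {"dx":-0.134,"dy":0,"dz":-0.004,"ax":0,"ay":0,"az":0,"jaw":-1},
    {"dx":-0.172,"dy":0,"dz":-0.005,"ax":0,"ay":0,"az":0,"jaw":-1},
    {"dx":-0.21,"dy":0,"dz":-0.006,"ax":0,"ay":0,"az":0,"jaw":-1},
    {"dx":-0.248,"dy":0,"dz":-0.007,"ax":0,"ay":0,"az":0,"jaw":-1},
    {"dx":-0.286,"dy":0,"dz":-0.008,"ax":0,"ay":0,"az":0,"jaw":-1},
    {"dx":-0.324,"dy":0,"dz":-0.009,"ax":0,"ay":0,"az":0,"jaw":-1},
    {"dx":-0.362,"dy":0,"dz":-0.01,"ax":0,"ay":0,"az":0,"jaw":-1},
    {"dx":-0.4,"dy":0,"dz":-0.011,"ax":0,"ay":0,"az":0,"jaw":-1},
    {"dx":-0.437,"dy":0,"dz":-0.012,"ax":0,"ay":0,"az":0,"jaw":-1},
    {"dx":-0.47,"dy":0,"dz":-0.013,"ax":0,"ay":0,"az":0,"jaw":-1},
    {"dx":-0.498,"dy":0,"dz":-0.014,"ax":0,"ay":0,"az":0,"jaw":-1},
    {"dx":-0.52,"dy":0,"dz":-0.015,"ax":0,"ay":0,"az":0,"jaw":-1},
    {"dx":-0.534,"dy":0,"dz":-0.016,"ax":0,"ay":0,"az":0,"jaw":-1},
    {"dx":-0.541,"dy":0,"dz":-0.016,"ax":0,"ay":0,"az":0,"jaw":-1},
    {"dx":-0.542,"dy":0,"dz":-0.016,"ax":0,"ay":0,"az":0,"jaw":-1},
  ],
)

```text
clock: 21.15
eef_pos: [416.8, 218.9, 203.0]
eef_rot: [-1.571, -0.0, -1.176]
wrist_force: [-0.2, 0.3, -0.7]
finger_gap: 57.7
```

Run:
```python
from h import *
s=st();im,p=snap('wrist','w14.png');print(proj(p,(417,218.5,8)))
delta(417,218.5,42)
```

```text
{'clock': 21.15, 'joints': [0.406, 0.149, 1.772, -0.0, 1.221, 1.582], 'eef_pos': [416.795, 218.907, 203.033], 'eef_rot': [-1.571, -0.0, -1.176], 'wrist_force': [-0.212, 0.311, -0.684], 'finger_gap': 57.729}
[255.26388931 177.50101351]
d(m) [1.00e-04 1.61e-01 0.00e+00] len 161 a [ 0. -0.  0.]
```

View pics/w14.png

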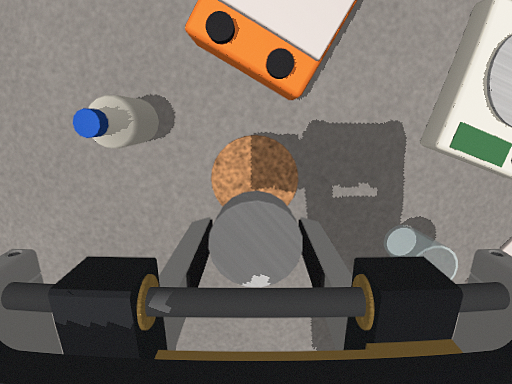

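Mat spans x 211–298, top 135: centre (254.5,178), as predicted. Lower.

play_rows(
  moves=[
    {"dx":0,"dy":0.015,"dz":0,"ax":0,"ay":0,"az":0,"jaw":-1},
    {"dx":0,"dy":0.04,"dz":0,"ax":0,"ay":0,"az":0,"jaw":-1},
    {"dx":0,"dy":0.075,"dz":0,"ax":0,"ay":0,"az":0,"jaw":-1},
    {"dx":0,"dy":0.11,"dz":0,"ax":0,"ay":0,"az":0,"jaw":-1},
    {"dx":0,"dy":0.135,"dz":0,"ax":0,"ay":0,"az":0,"jaw":-1},
    {"dx":0,"dy":0.15,"dz":0,"ax":0,"ay":0,"az":0,"jaw":-1},
    {"dx":0,"dy":0.156,"dz":0,"ax":0,"ay":0,"az":0,"jaw":-1},
    {"dx":0,"dy":0.159,"dz":0,"ax":0,"ay":0,"az":0,"jaw":-1},
    {"dx":0,"dy":0.161,"dz":0,"ax":0,"ay":0,"az":0,"jaw":-1},
    {"dx":0,"dy":0.162,"dz":0,"ax":0,"ay":0,"az":0,"jaw":-1},
    {"dx":0,"dy":0.162,"dz":0,"ax":0,"ay":0,"az":0,"jaw":-1},
  ],
)

```text
clock: 22.3
eef_pos: [417.2, 218.8, 41.7]
eef_rot: [-1.57, 0.0, -1.177]
wrist_force: [-0.2, 0.5, -0.7]
finger_gap: 57.5
```

play_rows(
  moves=[
    {"dx":0,"dy":0.0005,"dz":0,"ax":0,"ay":0,"az":0,"jaw":-1},
    {"dx":0,"dy":0.001,"dz":0,"ax":0,"ay":0,"az":0,"jaw":-1},
    {"dx":0,"dy":0.0014,"dz":0,"ax":0,"ay":0,"az":0,"jaw":-1},
    {"dx":0,"dy":0.0014,"dz":0,"ax":0,"ay":0,"az":0,"jaw":-1},
  ],
)

```text
clock: 22.7
eef_pos: [417.1, 218.8, 40.2]
eef_rot: [-1.571, 0.0, -1.177]
wrist_force: [-1.7, -0.1, 4.5]
finger_gap: 57.1
```

play_rows(
  moves=[
    {"dx":0,"dy":0,"dz":0,"ax":0,"ay":0,"az":0,"jaw":0.26},
    {"dx":0,"dy":0,"dz":0,"ax":0,"ay":0,"az":0,"jaw":0.32},
    {"dx":0,"dy":0,"dz":0,"ax":0,"ay":0,"az":0,"jaw":0.7},
    {"dx":0,"dy":0,"dz":0,"ax":0,"ay":0,"az":0,"jaw":0.7},
    {"dx":0,"dy":0,"dz":0,"ax":0,"ay":0,"az":0,"jaw":0.7},
    {"dx":0,"dy":-0.02,"dz":0,"ax":0,"ay":0,"az":0,"jaw":0.7},
    {"dx":0,"dy":-0.05,"dz":0,"ax":0,"ay":0,"az":0,"jaw":0.7},
    {"dx":0,"dy":-0.09,"dz":0,"ax":0,"ay":0,"az":0,"jaw":0.7},
    {"dx":0,"dy":-0.13,"dz":0,"ax":0,"ay":0,"az":0,"jaw":0.7},
    {"dx":0,"dy":-0.16,"dz":0,"ax":0,"ay":0,"az":0,"jaw":0.7},
    {"dx":0,"dy":-0.16,"dz":0,"ax":0,"ay":0,"az":0,"jaw":0.7},
    {"dx":0,"dy":-0.16,"dz":0,"ax":0,"ay":0,"az":0,"jaw":0.7},
  ],
)

```text
clock: 23.9
eef_pos: [416.9, 218.7, 199.8]
eef_rot: [-1.57, 0.0, -1.177]
wrist_force: [0.1, 0.0, -0.1]
finger_gap: 80.1
```

Run:
```python
from h import *
s=st();im,p=snap('wrist','w15.png');print(proj(p,(417,218.5,36.5)))
q=dict(p)
delta(638.7,-274.4,200,-1.87);delta(638.7,-274.4,200,-0.305+np.pi/2)
```

```text
{'clock': 23.9, 'joints': [0.405, 0.152, 1.776, 0.0, 1.212, 1.582], 'eef_pos': [416.922, 218.726, 199.764], 'eef_rot': [-1.57, 0.0, -1.177], 'wrist_force': [0.121, 0.035, -0.096], 'finger_gap': 80.122}
[255.09221101 183.39943115]
d(m) [ 0.5405 -0.001   0.0159] len 541 a [0.001 0.693 0.   ]
d(m) [ 0.5405 -0.001   0.0159] len 541 a [ 1.000e-03 -2.443e+00 -1.000e-03]
```

View pics/w15.png

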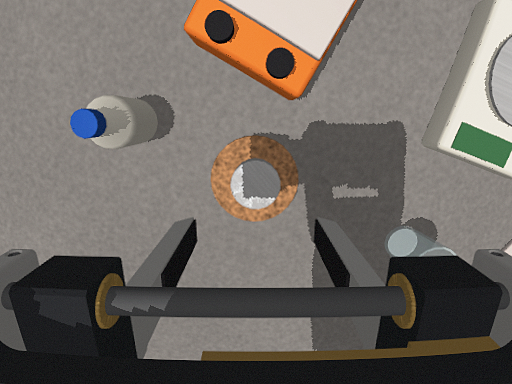

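Tin stands on the mat, (255.5,184) as predicted. Back to the block, turning the jaws across it.

play_rows(
  moves=[
    {"dx":0.03,"dy":0,"dz":0,"ax":0,"ay":0.04,"az":0,"jaw":1},
    {"dx":0.07,"dy":0,"dz":0.002,"ax":0,"ay":0.09,"az":0,"jaw":1},
    {"dx":0.115,"dy":0,"dz":0.003,"ax":0,"ay":0.15,"az":0,"jaw":1},
    {"dx":0.16,"dy":0,"dz":0.005,"ax":0,"ay":0.21,"az":0,"jaw":1},
    {"dx":0.205,"dy":0,"dz":0.006,"ax":0,"ay":0.27,"az":0,"jaw":1},
    {"dx":0.25,"dy":0,"dz":0.007,"ax":0,"ay":0.33,"az":0,"jaw":1},
    {"dx":0.295,"dy":0,"dz":0.009,"ax":0,"ay":0.39,"az":0,"jaw":1},
    {"dx":0.34,"dy":0,"dz":0.01,"ax":0,"ay":0.45,"az":0,"jaw":1},
    {"dx":0.385,"dy":0,"dz":0.011,"ax":0,"ay":0.51,"az":0,"jaw":1},
    {"dx":0.43,"dy":0,"dz":0.013,"ax":0,"ay":0.57,"az":0,"jaw":1},
    {"dx":0.475,"dy":0,"dz":0.014,"ax":0,"ay":0.62,"az":0,"jaw":1},
    {"dx":0.515,"dy":0,"dz":0.015,"ax":0,"ay":0.67,"az":0,"jaw":1},
    {"dx":0.54,"dy":0,"dz":0.016,"ax":0,"ay":0.693,"az":0,"jaw":1},
    {"dx":0.54,"dy":0,"dz":0.016,"ax":0,"ay":0.693,"az":0,"jaw":1},
    {"dx":0.54,"dy":0,"dz":0.016,"ax":0,"ay":0.693,"az":0,"jaw":1},
    {"dx":0.54,"dy":0,"dz":0.016,"ax":0,"ay":0.693,"az":0,"jaw":1},
  ],
)

```text
clock: 25.55
eef_pos: [638.7, -272.7, 199.0]
eef_rot: [-1.572, 0.0, -1.869]
wrist_force: [-0.5, 0.6, -0.2]
finger_gap: 93.9
```

Run:
```python
from h import *
s=st();im,p=snap('wrist','w16.png')
h=cv2.imread('pics/w16.png')
cv2.imwrite('pics/w16z.png',cv2.resize(h[90:290,156:356],None,fx=3,fy=3,interpolation=cv2.INTER_CUBIC))
```

```text
{'clock': 25.55, 'joints': [-0.456, 0.656, 1.077, 0.0, 1.41, 1.412], 'eef_pos': [638.71, -272.743, 199.011], 'eef_rot': [-1.572, 0.0, -1.869], 'wrist_force': [-0.472, 0.631, -0.229], 'finger_gap': 93.887}
```

View pics/w16z.png

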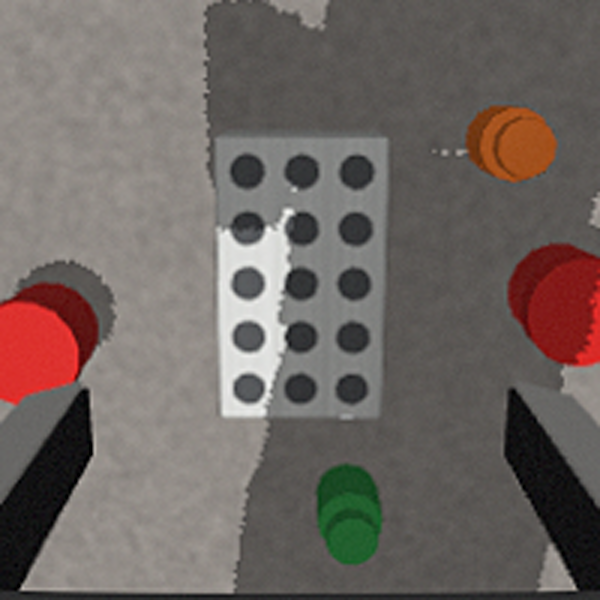

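Block corners in the zoom: (216,138), (388,137), (380,416), (222,416); red jar's base edge at (508,300). Work out centre and clearance.

Run:
```python
from h import *
p=manip.camera_params('wrist')
W=lambda c:((c[0]+.5)/3-.5+156,(c[1]+.5)/3-.5+90)
C=np.array([onz(p,W(c),40) for c in((216,138),(388,137),(380,416),(222,416))]);c=C.mean(0);print(C.round(1).tolist(),c)
d=(C[0]+C[1]-C[2]-C[3]);print('yaw',np.arctan2(d[1],d[0]))
s=manip.read_state();R=Ro.from_euler('xyz',s['eef_rot']).inv()
for n,u,z in(('red',(508,300),0),('redtop',(585,308),38),('redL',(97,320),0),('grn',(348,480),0),('or',(505,145),0)): print(n,R.apply(onz(p,W(u),z)-c).round(0))
delta(c[0],c[1],31)
```

```text
[[699.2, -260.6, 40.0], [681.3, -320.3, 40.0], [577.9, -288.3, 40.0], [596.1, -228.8, 40.0]] [ 638.61562204 -274.48006797   40.        ]
yaw -0.2995680978721174
red [ 89.  40. -17.]
redtop [109.   2. -10.]
redL [-88.  40. -26.]
grn [  22.   40. -101.]
or [84. 40. 49.]
d(m) [0.0018 0.1685 0.0005] len 169 a [ 0.001  0.    -0.   ]
```

play_rows(
  moves=[
    {"dx":0.002,"dy":0.02,"dz":0,"ax":0,"ay":0,"az":0,"jaw":0.9},
    {"dx":0.002,"dy":0.055,"dz":0,"ax":0,"ay":0,"az":0,"jaw":0.9},
    {"dx":0.002,"dy":0.095,"dz":0,"ax":0,"ay":0,"az":0,"jaw":0.9},
    {"dx":0.002,"dy":0.13,"dz":0,"ax":0,"ay":0,"az":0,"jaw":0.9},
    {"dx":0.002,"dy":0.155,"dz":0,"ax":0,"ay":0,"az":0,"jaw":0.9},
    {"dx":0.002,"dy":0.167,"dz":0,"ax":0,"ay":0,"az":0,"jaw":0.9},
    {"dx":0.002,"dy":0.167,"dz":0,"ax":0,"ay":0,"az":0,"jaw":0.9},
    {"dx":0.002,"dy":0.167,"dz":0,"ax":0,"ay":0,"az":0,"jaw":0.6},
    {"dx":0.002,"dy":0.167,"dz":0,"ax":0,"ay":0,"az":0,"jaw":0.5},
    {"dx":0.002,"dy":0.167,"dz":0,"ax":0,"ay":0,"az":0,"jaw":0.4},
    {"dx":0.002,"dy":0.167,"dz":0,"ax":0,"ay":0,"az":0,"jaw":0.3},
    {"dx":0.002,"dy":0.167,"dz":0,"ax":0,"ay":0,"az":0,"jaw":-1},
    {"dx":0.002,"dy":0.167,"dz":0,"ax":0,"ay":0,"az":0,"jaw":-1},
    {"dx":0.002,"dy":0.167,"dz":0,"ax":0,"ay":0,"az":0,"jaw":-1},
    {"dx":0.002,"dy":0.167,"dz":0,"ax":0,"ay":0,"az":0,"jaw":-1},
  ],
  newtons=45,
)

```text
clock: 27.1
eef_pos: [639.0, -275.4, 34.2]
eef_rot: [-1.569, 0.001, -1.87]
wrist_force: [0.4, 3.9, 6.9]
finger_gap: 63.4
```

play_rows(
  moves=[
    {"dx":0,"dy":-0.003,"dz":0,"ax":0,"ay":0,"az":0,"jaw":-1},
    {"dx":0,"dy":-0.008,"dz":0,"ax":0,"ay":0,"az":0,"jaw":-1},
    {"dx":0,"dy":-0.016,"dz":0,"ax":0,"ay":0,"az":0,"jaw":-1},
    {"dx":0,"dy":-0.03,"dz":0,"ax":0,"ay":0,"az":0,"jaw":-1},
    {"dx":0,"dy":-0.05,"dz":0,"ax":0,"ay":0,"az":0,"jaw":-1},
    {"dx":0,"dy":-0.075,"dz":0,"ax":0,"ay":0,"az":0,"jaw":-1},
    {"dx":0,"dy":-0.1,"dz":0,"ax":0,"ay":0,"az":0,"jaw":-1},
    {"dx":0,"dy":-0.125,"dz":0,"ax":0,"ay":0,"az":0,"jaw":-1},
    {"dx":0,"dy":-0.145,"dz":0,"ax":0,"ay":0,"az":0,"jaw":-1},
    {"dx":0,"dy":-0.16,"dz":0,"ax":0,"ay":0,"az":0,"jaw":-1},
    {"dx":0,"dy":-0.167,"dz":0,"ax":0,"ay":0,"az":0,"jaw":-1},
    {"dx":0,"dy":-0.167,"dz":0,"ax":0,"ay":0,"az":0,"jaw":-1},
  ],
)

```text
clock: 28.3
eef_pos: [638.5, -275.8, 200.7]
eef_rot: [-1.57, -0.0, -1.87]
wrist_force: [0.7, -0.4, -6.0]
finger_gap: 63.4
```

Run:
```python
from h import *
s=st();im,p=snap('wrist','w17.png')
delta(627.8,266.8,201,-0.138-np.pi/2)
```

```text
{'clock': 28.3, 'joints': [-0.46, 0.656, 1.073, 0.0, 1.411, 1.41], 'eef_pos': [638.512, -275.78, 200.724], 'eef_rot': [-1.57, -0.0, -1.87], 'wrist_force': [0.717, -0.429, -6.045], 'finger_gap': 63.434}
d(m) [-0.5153 -0.0014 -0.1699] len 543 a [ 0.    -0.161 -0.   ]
```

View pics/w17.png

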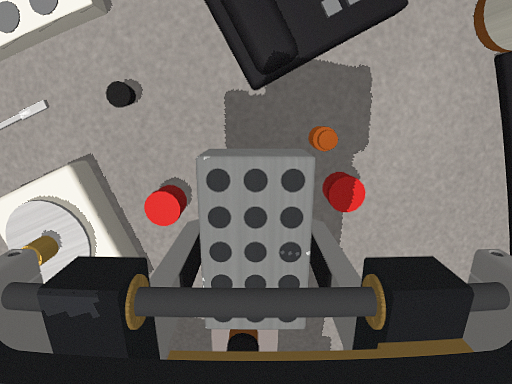

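Block held level. Carry to above the hotplate.

play_rows(
  moves=[
    {"dx":-0.005,"dy":0,"dz":-0.0015,"ax":0,"ay":0,"az":0,"jaw":-1},
    {"dx":-0.017,"dy":0,"dz":-0.0055,"ax":0,"ay":-0.005,"az":0,"jaw":-1},
    {"dx":-0.036,"dy":0,"dz":-0.012,"ax":0,"ay":-0.011,"az":0,"jaw":-1},
    {"dx":-0.062,"dy":0,"dz":-0.02,"ax":0,"ay":-0.019,"az":0,"jaw":-1},
    {"dx":-0.093,"dy":0,"dz":-0.031,"ax":0,"ay":-0.029,"az":0,"jaw":-1},
    {"dx":-0.127,"dy":0,"dz":-0.042,"ax":0,"ay":-0.04,"az":0,"jaw":-1},
    {"dx":-0.163,"dy":0,"dz":-0.054,"ax":0,"ay":-0.051,"az":0,"jaw":-1},
    {"dx":-0.2,"dy":0,"dz":-0.066,"ax":0,"ay":-0.062,"az":0,"jaw":-1},
    {"dx":-0.236,"dy":0,"dz":-0.078,"ax":0,"ay":-0.074,"az":0,"jaw":-1},
    {"dx":-0.272,"dy":0,"dz":-0.09,"ax":0,"ay":-0.085,"az":0,"jaw":-1},
    {"dx":-0.308,"dy":0,"dz":-0.102,"ax":0,"ay":-0.096,"az":0,"jaw":-1},
    {"dx":-0.344,"dy":0,"dz":-0.113,"ax":0,"ay":-0.107,"az":0,"jaw":-1},
    {"dx":-0.38,"dy":0,"dz":-0.125,"ax":0,"ay":-0.119,"az":0,"jaw":-1},
    {"dx":-0.415,"dy":0,"dz":-0.137,"ax":0,"ay":-0.13,"az":0,"jaw":-1},
    {"dx":-0.447,"dy":0,"dz":-0.147,"ax":0,"ay":-0.14,"az":0,"jaw":-1},
    {"dx":-0.473,"dy":0,"dz":-0.156,"ax":0,"ay":-0.148,"az":0,"jaw":-1},
    {"dx":-0.494,"dy":0,"dz":-0.163,"ax":0,"ay":-0.155,"az":0,"jaw":-1},
    {"dx":-0.508,"dy":0,"dz":-0.168,"ax":0,"ay":-0.159,"az":0,"jaw":-1},
    {"dx":-0.514,"dy":0,"dz":-0.17,"ax":0,"ay":-0.161,"az":0,"jaw":-1},
    {"dx":-0.515,"dy":0,"dz":-0.17,"ax":0,"ay":-0.161,"az":0,"jaw":-1},
  ],
)

```text
clock: 30.35
eef_pos: [627.4, 266.9, 199.5]
eef_rot: [-1.571, -0.0, -1.708]
wrist_force: [-0.6, -1.0, -5.2]
finger_gap: 63.7
```

Run:
```python
from h import *
s=st();im,p=snap('wrist','w18.png')
for a,b in((-62.5,-62.5),(62.5,-62.5),(62.5,62.5),(-62.5,62.5)): print(proj(p,np.array([627.8,266.8,75])+Ro.from_euler('z',-0.138).apply([a,b,0])).round(0))
delta(627.8,266.8,110.5,-0.138-np.pi/2)
```

```text
{'clock': 30.35, 'joints': [0.349, 0.624, 1.126, -0.0, 1.392, 2.057], 'eef_pos': [627.428, 266.921, 199.547], 'eef_rot': [-1.571, -0.0, -1.708], 'wrist_force': [-0.572, -1.0, -5.161], 'finger_gap': 63.713}
[313. 248.]
[320. 129.]
[190. 129.]
[196. 248.]
d(m) [-0.0005  0.0892  0.0001] len 89 a [ 0. -0.  0.]
```

View pics/w18.png

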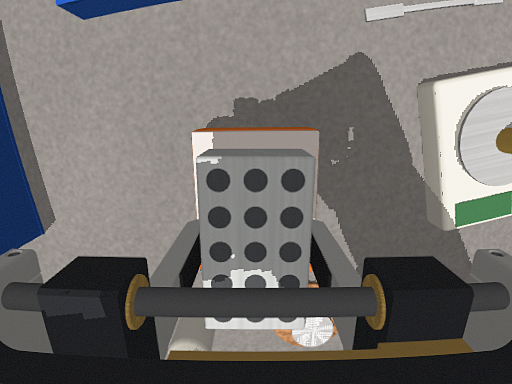

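Hotplate's white top: far edge at row ~131, columns 192–318; predicted 129 and 190–320, so within 2 mm. Lower.

play_rows(
  moves=[
    {"dx":0,"dy":0.01,"dz":0,"ax":0,"ay":0,"az":0,"jaw":-1},
    {"dx":0,"dy":0.025,"dz":0,"ax":0,"ay":0,"az":0,"jaw":-1},
    {"dx":0,"dy":0.045,"dz":0,"ax":0,"ay":0,"az":0,"jaw":-1},
    {"dx":0,"dy":0.065,"dz":0,"ax":0,"ay":0,"az":0,"jaw":-1},
    {"dx":0,"dy":0.078,"dz":0,"ax":0,"ay":0,"az":0,"jaw":-1},
    {"dx":0,"dy":0.084,"dz":0,"ax":0,"ay":0,"az":0,"jaw":-1},
    {"dx":0,"dy":0.087,"dz":0,"ax":0,"ay":0,"az":0,"jaw":-1},
    {"dx":0,"dy":0.0885,"dz":0,"ax":0,"ay":0,"az":0,"jaw":-1},
    {"dx":0,"dy":0.089,"dz":0,"ax":0,"ay":0,"az":0,"jaw":-1},
    {"dx":0,"dy":0.089,"dz":0,"ax":0,"ay":0,"az":0,"jaw":-1},
  ],
)

```text
clock: 31.4
eef_pos: [627.9, 266.6, 111.4]
eef_rot: [-1.57, 0.0, -1.709]
wrist_force: [-0.3, -0.8, -4.8]
finger_gap: 63.9
```

play_rows(
  moves=[
    {"dx":0,"dy":0.0006,"dz":0,"ax":0,"ay":0,"az":0,"jaw":-1},
    {"dx":0,"dy":0.0012,"dz":0,"ax":0,"ay":0,"az":0,"jaw":-1},
    {"dx":0,"dy":0.0018,"dz":0,"ax":0,"ay":0,"az":0,"jaw":-1},
    {"dx":0,"dy":0.0018,"dz":0,"ax":0,"ay":0,"az":0,"jaw":-1},
  ],
)

```text
clock: 31.8
eef_pos: [627.8, 266.6, 109.2]
eef_rot: [-1.571, 0.0, -1.709]
wrist_force: [-0.8, -0.2, -4.0]
finger_gap: 63.7
```

play_rows(
  moves=[
    {"dx":0,"dy":0.0004,"dz":0,"ax":0,"ay":0,"az":0,"jaw":-1},
    {"dx":0,"dy":0.0008,"dz":0,"ax":0,"ay":0,"az":0,"jaw":-1},
    {"dx":0,"dy":0.0008,"dz":0,"ax":0,"ay":0,"az":0,"jaw":-1},
  ],
)

```text
clock: 32.1
eef_pos: [627.7, 266.6, 109.2]
eef_rot: [-1.57, 0.0, -1.709]
wrist_force: [-6.0, -2.4, 3.6]
finger_gap: 63.5
```

Contact. Release and rise.

play_rows(
  moves=[
    {"dx":0,"dy":0,"dz":0,"ax":0,"ay":0,"az":0,"jaw":0.38},
    {"dx":0,"dy":0,"dz":0,"ax":0,"ay":0,"az":0,"jaw":0.44},
    {"dx":0,"dy":0,"dz":0,"ax":0,"ay":0,"az":0,"jaw":0.8},
    {"dx":0,"dy":0,"dz":0,"ax":0,"ay":0,"az":0,"jaw":0.8},
    {"dx":0,"dy":0,"dz":0,"ax":0,"ay":0,"az":0,"jaw":0.8},
    {"dx":0,"dy":-0.02,"dz":0,"ax":0,"ay":0,"az":0,"jaw":0.8},
    {"dx":0,"dy":-0.05,"dz":0,"ax":0,"ay":0,"az":0,"jaw":0.8},
    {"dx":0,"dy":-0.09,"dz":0,"ax":0,"ay":0,"az":0,"jaw":0.8},
    {"dx":0,"dy":-0.12,"dz":0,"ax":0,"ay":0,"az":0,"jaw":0.8},
    {"dx":0,"dy":-0.13,"dz":0,"ax":0,"ay":0,"az":0,"jaw":0.8},
    {"dx":0,"dy":-0.13,"dz":0,"ax":0,"ay":0,"az":0,"jaw":0.8},
    {"dx":0,"dy":-0.13,"dz":0,"ax":0,"ay":0,"az":0,"jaw":0.8},
  ],
)

```text
clock: 33.3
eef_pos: [627.4, 266.4, 236.4]
eef_rot: [-1.573, -0.001, -1.709]
wrist_force: [-0.3, -0.7, -0.1]
finger_gap: 84.7
```

Run:
```python
from h import *
s=st();im,p=snap('wrist','w19.png');im,p=snap('scene','s19.png')
a=cv2.imread('pics/w19.png');b=cv2.imread('pics/s19.png')
cv2.imwrite('pics/c19.png',np.vstack([cv2.resize(a,(400,300)),cv2.resize(b[150:330,80:420],(400,212))]))
cv2.imwrite('pics/s19z.png',cv2.resize(b[150:330,80:420],None,fx=2.3,fy=2.3,interpolation=cv2.INTER_CUBIC))
```

```text
{'clock': 33.3, 'joints': [0.348, 0.603, 1.075, 0.0, 1.466, 2.057], 'eef_pos': [627.365, 266.392, 236.361], 'eef_rot': [-1.573, -0.001, -1.709], 'wrist_force': [-0.299, -0.67, -0.072], 'finger_gap': 84.68}
```

View pics/w19.png

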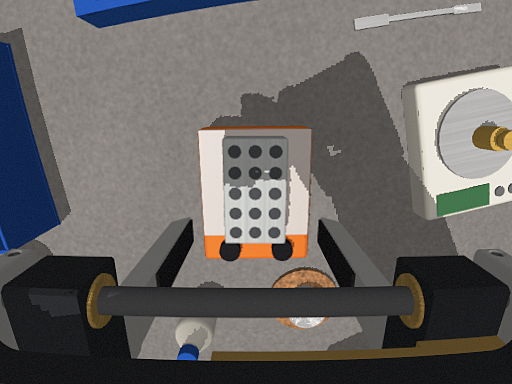

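View pics/s19z.png

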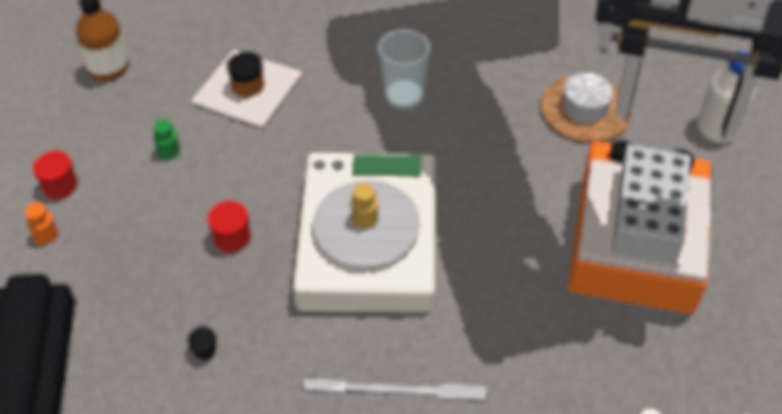

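All things stand on their places; check the block's centre by numbers: top corners (223,137), (288,137), (285,243), (225,243), plate's far corners (200,130), (311,129).

Run:
```python
from h import *
p=manip.camera_params('wrist')
C=np.array([onz(p,c,115) for c in((223,137),(288,137),(285,243),(225,243))]);print('block',C.mean(0).round(1))
H=np.array([onz(p,c,75) for c in((200,130),(311,129))]);m=H.mean(0)[:2];print('plate',m-62.5*np.array([np.cos(-.138),np.sin(-.138)]))
print('white near edge',onz(p,(255,236),75))
```

```text
block [627.2 265.6 115. ]
plate [625.11253639 265.52026068]
white near edge [563.25345965 274.58842891  75.        ]
```

The block is centred within about 2 mm and nothing is being touched. Hand in.

Run:
```python
from h import *
st();print(manip.sign_off())
```

```text
{'clock': 33.4, 'joints': [0.348, 0.604, 1.075, -0.0, 1.466, 2.057], 'eef_pos': [627.322, 266.371, 236.129], 'eef_rot': [-1.573, -0.001, -1.709], 'wrist_force': [-0.163, 0.203, 0.167], 'finger_gap': 84.828}
the job is handed in; nothing more can be done
None
```

I took the pile apart from the top: the brass weight is on the balance pan, the jar on the white tile, the tin on the cork mat, and the block on the hotplate. I handed it in at 33.4 s, and the hand-in gives no verdict.

**Placement:** In the last pictures all four stand upright in the middle of their places. The block measured about 2 mm from the centre of the hotplate's white top. The weight looked about 2 mm off the pan's centre, and the jar and tin sat within about a pixel of where they should appear.

**Bystanders:** The beaker and the white bottle stand in the last pictures where they stood, judged by eye and not measured again. The gripper was well clear at the end, with the wrist force near zero.

**Problems:** The first move call was refused because its rows left out some fields, and nothing moved. A small upward force of about 5–7 N showed at each grip but went away on lifting. Setting the jar down briefly pressed with 13 N. No check failed.

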